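Refill the shortbread hopper on the bakery counter

ROBOT

A 6-joint arm with a two-finger parallel gripper is mounted at the origin on the work surface. World frame = base frame: x ahead of the robot, y to its left, z up, the work surface at z = 0. Lengths are in m, angles in rad, forces in N, time in s.
With the tool pointing down it reaches from about 0.275 to 0.75 m from the base axis. Payload 10.2 kg.
Tool frame: the origin (TCP) lies at the very end of the fingers, on their centre line; the grasp point (between the pads) lies 19 mm behind it; z points along the fingers, y is the line along which they close (so a half turn about z gives the same grasp; the last joint's range is limited). The gripper opens to 88 mm and grips with 3 to 60 N. Pads are 18 mm wide; open, the fingers measure 123 mm over their backs; the gripper's body (75 mm by 187 mm) begins 45 mm behind the grasp point.
Start: joints at [-1.34, 0.313, 1.498, -0, 1.331, -0.223], TCP at [0.23, -0.472, 0.239] pointing down, gripper open.
Joint ranges: [-2.94, 2.94], [-0.97, 2.17], [0.19, 2.56], [-1.23, 4.37], [0.02, 3.11], [-2.88, 2.88]. Speed limits (rad/s): [2.39, 2.39, 3.01, 3.14, 3.14, 3.14].

INTERFACE

Orientations are given as a unit quaternion [w, x, y, z].
In Python, from station import bot gives the robot as it stands.
- The arm moves only by the shell command python3 -m crank 'ROWS' [OPENING] [FORCE]. ROWS is text: rows parted by semicolons, each of 6 numbers parted by spaces: the shift along the tool's x, y, z in units of 0.25 m (1.0 is 0.25 m), then the turn, a rotation vector about the tool's x, y, z in units of 180 degrees (1.0 is 180 degrees). In form: tx ty tz rx ry rz; .... A call has exactly 10 rows; each row is the pose to reach, as a shift and turn from the pose commanded when the call began, along the tool's axes at that moment, turning the shorter way round; what a row does not reach only later rows make up. A row lasts 1/10 s, in which the tool goes at most 50 mm and 8.59 degrees, less where a joint would pass 70% of its speed; a pose out of reach is approached as far as the arm can. A call with a number of a shift or a turn outside -1 to 1 is refused whole. A call with a gripper value outside its range is refused whole. OPENING is the finger opening in mm, from 0 to 88.1, set as the call begins (- or left out, the last holds). The fingers move at their own pace and stop on an object; FORCE is the grip in N (left out, the last holds). Time passes only in rows, so rows that repeat a pose let the fingers close, or fill a call up. It gives the time, the measured TCP pose, the force, the opening and the grip force at its end, in the units of the state.
- bot.observe(): the state, without advancing time (a new reading comes with each control period).
- bot.get_image(name): name is "side" or "top"; returns a dict with "frame" (480x640x3 uint8, blue, green, red), "fx", "fy", "cx", "cy" (pixels), "k1" (the pictures are not rectified: a ray, as slopes to the right and down, at radius r is drawn at 1 + k1 r^2 times it, then the intrinsics apply), "extrinsics" (4x4, takes a point from world to camera coordinates). Camera axes: x right, y down, z forward; pixel columns grow to the right and rows downward; lengths in m; the calibration is good to about 2 mm. A picture is of the moment at which its call begins. There is no depth.
- bot.finish_job(): hands the job in; it is judged then, once.
The state is a dict: "time_s": time; "qpos": joint angles; "qvel": joint speeds; "effort": joint torques, N m; "position": TCP position; "tcp_rot": TCP orientation; "contact_force": force on the tool from outside, world axes, zero at the start; "torque": the same for the moment, N m; "width": opening from 0.0 (shut) to 1.0 (fully open); "grip_force": force on a finger pad.
Only numpy, scipy, OpenCV 4.12 (cv2) and the standard library are available. Lean on these libraries where they do the work, as an engineer would, in place of code of your own. Each camera call takes 0.05 s, during which the arm holds its last target. There are 200 camera calls.

TASK

Refill the clear hopper: gather every shortbread bite into the steel pan, and free the hopper's lid by pinching its two red buttons together and set it level on the round green mat. Once all the bites are in the pan and the lid is on its mat, tip the pan over the open hopper so that every bite runs down into the narrow tube; then stand the empty pan back level in the middle of its blue mat and put the lid back, fully seated with both buttons sprung out. Do not disturb the tea tin, the cup or the muffin.

Things in the scene. Friction and masses are not known exactly. Their poses are not given: they have to be found in the camera images.
- hopper: fixed clear dispenser on a bronze base 130 x 130 x 8 mm; origin at the centre of the base's underside, z up. From below: narrow tube (see point tube_floor), from z = 94 to 137 mm a cone, the built-in funnel, from inside radius 28 to 62 mm, then a cylinder up to z = 152 mm, and a bronze collar (see point hopper_mouth). Position and yaw vary
- hopper_mouth (a point): centre of the hopper's round opening, level with the collar's top, 158 mm above the hopper's origin. The collar is an inward lip 6 mm thick (z = 152 to 158 mm), outside radius 68 mm, opening radius 52 mm
- tube_floor (a point): centre of the floor of the hopper's tube, 12 mm above the hopper's origin; inside radius 28 mm, the tube reaches up to z = 94 mm
- lid: loose white round lid, 250 g. Origin at the centre of its lowest face, own z up. It stands on a boss of radius 36 mm (z = 0 to 10 mm); above it a tapered plug, radius 44 to 49 mm (to z = 16 mm), and a disc, radius 66 mm (to z = 22 mm), which rests on the collar: seated, the lid's origin is 142 mm above the hopper's. Starts seated and caught, yaw within 0.8 rad of the hopper's
- lid_grip (a point): middle of the lid's two red buttons, at (0, 0, 46) mm in its frame: where to pinch, fingers closing along the lid's y. Between the buttons is a white block 36 (x) x 14 (y) mm up to z = 48 mm. Pinched fully in, the lid can be lifted and carried by the buttons
- lid_teeth (a point): level of the catch, at (0, 0, 6) mm in the lid's frame. Each button carries a tooth below the disc, out along +y or -y to radius 57 mm, z = 1.5 to 6 mm: it catches 5 mm under the hopper's collar. Button fully in, the tooth is at radius 47 mm and clears the opening. To refit the lid (any yaw), lower it fully with the buttons pinched, then let go
- button_left (a joint): travel of the red button on the lid's +y side: 0 sprung out, 0.010 m fully in (towards the lid's middle). Spring: 2 N to start, 5 N fully in. Its face is 26 mm wide (x) and reaches from z = 23.5 to 51.5 mm in the lid's frame; the faces of the two buttons are 60 mm apart sprung out and 40 mm apart fully in
- button_right (a joint): the same for the button on the lid's -y side
- lid_mat: fixed round green mat, radius 75 mm, 3 mm thick, for the lid. Origin at the centre of its underside
- pan: loose steel pouring pan, 220 g: flat floor 110 (x) x 80 (y) x 4 mm, 4 mm walls up to z = 24 mm at both sides and the back (-x); open front (+x): bites slide out when it is tipped down 40 to 60 degrees. Behind it a black upright fin handle, 16 mm thick (y), x = -115 to -55 mm, up to z = 58 mm. Origin at the centre of the floor's underside, z up. Starts level on its blue mat
- pan_grip (a point): point in the middle of the pan's fin handle where it is gripped: at (-88, 0, 42) mm in the pan's frame; fingers close along the pan's y
- pan_lip (a point): middle of the pan's open front edge, on its floor's upper face: at (55, 0, 4) mm in the pan's frame
- pan_mid (a point): middle of the pan's whole length with handle, on its underside: at (-30, 0, 0) mm in the pan's frame
- pan_mat: fixed blue mat 210 (x) x 120 (y) mm, 3 mm thick, for the pan. Origin at the centre of its underside. It may change places with the green mat
- board: fixed pale wooden board 160 (x) x 200 (y) x 10 mm on which the bites start. Origin at the centre of its underside
- bite1: hexagonal shortbread bite, golden with dark chocolate top: 20 mm across flats, 23 across corners, 18 mm high, 12 g. Origin at the centre of its underside, own z up; flats face its own +y and -y and every 60 degrees on. Starts upright on the wooden board. May be absent (3 to 5 are there)
- bite2: hexagonal shortbread bite, golden with dark chocolate top: 20 mm across flats, 23 across corners, 18 mm high, 12 g. Origin at the centre of its underside, own z up; flats face its own +y and -y and every 60 degrees on. Starts upright on the wooden board. May be absent (3 to 5 are there)
- bite3: hexagonal shortbread bite, golden with dark chocolate top: 20 mm across flats, 23 across corners, 18 mm high, 12 g. Origin at the centre of its underside, own z up; flats face its own +y and -y and every 60 degrees on. Starts upright on the wooden board. May be absent (3 to 5 are there)
- bite4: hexagonal shortbread bite, golden with dark chocolate top: 20 mm across flats, 23 across corners, 18 mm high, 12 g. Origin at the centre of its underside, own z up; flats face its own +y and -y and every 60 degrees on. Starts upright on the wooden board. May be absent (3 to 5 are there)
- bite5: hexagonal shortbread bite, golden with dark chocolate top: 20 mm across flats, 23 across corners, 18 mm high, 12 g. Origin at the centre of its underside, own z up; flats face its own +y and -y and every 60 degrees on. Starts upright on the wooden board. May be absent (3 to 5 are there)
- tea_tin: bystander: red tin, radius 34 mm, 100 mm high, origin at the centre of its underside
- cups: bystander: paper cup, rim radius 38 mm, 85 mm high, origin at the centre of its underside
- muffin: bystander: muffin, radius 38 mm, 62 mm high, origin at the centre of its underside
Not all that is in view belongs to the job. Of the things like the lid, leave any that is black or yellow; of the rest the larger one is meant.

How it is judged:
On the way, in this order (a step that is already met when the one before it is completed fails the run):
1. every bite present lies in the pan while the lid stands level on the green mat (x of bite1 in the frame of pan between -0.06 and 0.06 m and y of bite1 in the frame of pan between -0.042 and 0.042 m and z of bite1 in the frame of pan between -0.002 and 0.04 m and x of bite2 in the frame of pan between -0.06 and 0.06 m and y of bite2 in the frame of pan between -0.042 and 0.042 m and z of bite2 in the frame of pan between -0.002 and 0.04 m and x of bite3 in the frame of pan between -0.06 and 0.06 m and y of bite3 in the frame of pan between -0.042 and 0.042 m and z of bite3 in the frame of pan between -0.002 and 0.04 m and x of bite4 in the frame of pan between -0.06 and 0.06 m and y of bite4 in the frame of pan between -0.042 and 0.042 m and z of bite4 in the frame of pan between -0.002 and 0.04 m and x of bite5 in the frame of pan between -0.06 and 0.06 m and y of bite5 in the frame of pan between -0.042 and 0.042 m and z of bite5 in the frame of pan between -0.002 and 0.04 m and horizontal distance between lid and lid_mat below 0.04 m and height (world z) of lid below 0.012 m and angle between lid's own z axis and vertical below 0.1 rad), for 0.2 s.
2. the pan is tipped with its open edge over the hopper's mouth (horizontal distance between pan_lip and hopper below 0.075 m and z of pan_lip in the frame of hopper above 0.12 m and angle between pan's own z axis and vertical above 0.2 rad).
3. every bite is down in the hopper's tube (horizontal distance between each of bite1, bite2, bite3, bite4, bite5 and hopper below 0.035 m and z of bite1 in the frame of hopper between 0.005 and 0.105 m and z of bite2 in the frame of hopper between 0.005 and 0.105 m and z of bite3 in the frame of hopper between 0.005 and 0.105 m and z of bite4 in the frame of hopper between 0.005 and 0.105 m and z of bite5 in the frame of hopper between 0.005 and 0.105 m), for 0.2 s.
At the end, for the whole second after the job is handed in: every bite is in the tube (within 35 mm of its axis, below 105 mm), the lid sits level on the hopper (within 6 mm of its axis, 138 to 146 mm up) with both buttons out (under 3 mm), and the pan stands level and still on its blue mat (middle within 40 mm) (all of step 3 and horizontal distance between lid and hopper below 0.006 m and z of lid in the frame of hopper between 0.138 and 0.146 m and angle between lid's own z axis and vertical below 0.06 rad and value of joint each of button_left, button_right below 0.003 m and horizontal distance between pan_mid and pan_mat below 0.04 m and height (world z) of pan below 0.012 m and angle between pan's own z axis and vertical below 0.1 rad and linear speed of pan below 0.02 m/s); the robot touches nothing.
It fails at once if a bystander (tea tin, cup or muffin) is moved more than 30 mm (distance of any of tea_tin, cups, muffin from where it was at the start of the episode above 0.03 m).
It fails at once if a bite falls off the counter (height (world z) of any of bite1, bite2, bite3, bite4, bite5 below -0.1 m).
Of bite1, bite2, bite3, bite4, bite5 only 3 to 5 are there at a start; the rules pass over those that are not, and their reading is None.
At some moment in a run one of bite1, bite2, bite3, bite4, bite5, pan, lid may be knocked a few centimetres aside while the robot is not near it.
Once in a run the grip may slacken for a moment while it holds something.
It also fails if it takes over 210 s, if anything falls off the work surface, if the arm or the gripper's body presses on something with over 40 N, if the wrist force passes 120 N, or if a joint passes its speed limit or range.

## Working session

There is one attempt and no reset: what is moved stays moved. The work goes in short steps, Python scripts to look and compute and a shell command to move; the robot and the scene stay as the last step left them, time stands still between calls to the robot, and variables do not carry over. Pictures are saved under pics/ and viewed, at most 14 in all, crops included, and the job is handed in when it is done.

```bash
ls; mkdir -p pics
python3 - <<'E'
from station import bot
import cv2
s=bot.observe(); print(s)
for n in("side","top"):
    d=bot.get_image(n); cv2.imwrite(f"pics/{n}0.png",d["frame"]); print(n,[d[k] for k in("fx","fy","cx","cy","k1")],d["extrinsics"])
E
```

```text
pics
{'time_s': 0.0, 'qpos': array([-1.34039327e+00,  3.13404177e-01,  1.49843720e+00, -1.33281559e-05,
        1.33098205e+00, -2.23385113e-01]), 'qvel': array([-3.81296998e-04, -1.34557950e-03,  1.18605515e-03, -1.56016949e-03,
       -4.16544649e-05,  1.58759370e-04]), 'effort': array([ 3.22521555e-04, -4.02213013e+01, -2.52267623e+01,  6.95018680e-02,
        3.53942730e-02, -7.67181723e-05]), 'position': array([ 0.23008166, -0.47162437,  0.23818447]), 'tcp_rot': array([-6.15357714e-04,  9.74369235e-01,  2.24953807e-01, -8.63171232e-06]), 'contact_force': array([-0.67617845, -0.35660702,  0.67664168]), 'torque': array([ 0.07693075, -0.0027868 ,  0.01859326]), 'grip_force': 0.0, 'width': 0.9962806536084501}
side [500.8538454852487, 500.8538454852487, 321.6985465869573, 242.5111005039611, -0.0028024903516985352] [[ 0.97398215 -0.22635084 -0.0111382  -0.55240833]
 [-0.17412371 -0.71598305 -0.67605415  0.1881948 ]
 [ 0.14505067  0.6604041  -0.73676776  1.24631295]
 [ 0.          0.          0.          1.        ]]
top [531.3812597025694, 531.3812597025694, 316.73221392233444, 249.34491743588688, -0.10961035154890297] [[ 0.00690593 -0.99996503  0.00471643 -0.02111867]
 [-0.99485078 -0.00734738 -0.10108383  0.56261451]
 [ 0.10111495 -0.00399407 -0.99486673  1.42932997]
 [ 0.          0.          0.          1.        ]]
```

View pics/top0.png

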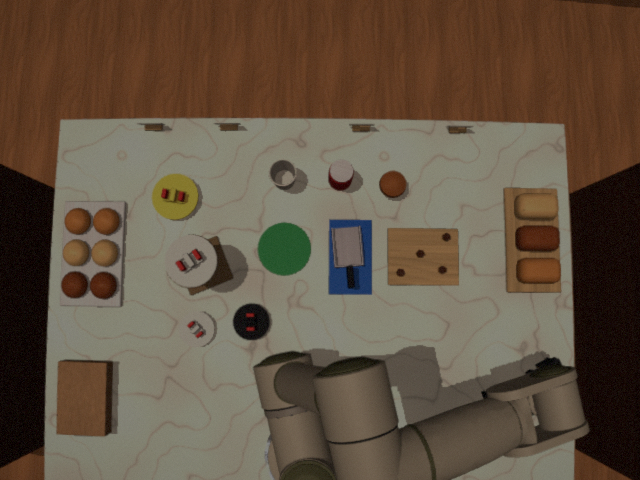

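View pics/side0.png

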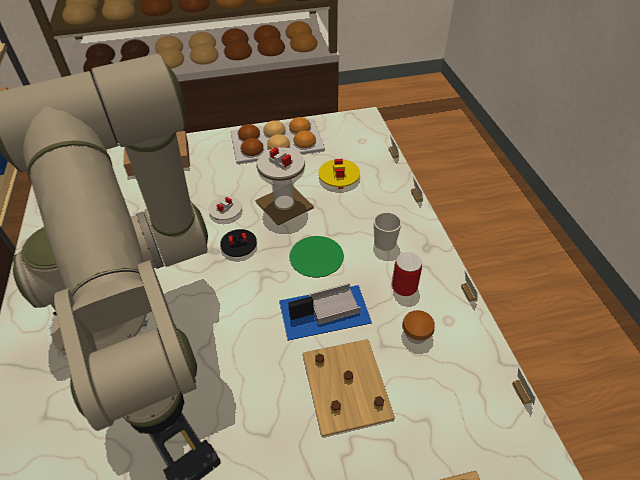

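The top view shows four lid-like things: yellow (176,196), large white on the hopper (192,262), small white (199,328) and black (251,321). The large white one on the hopper is the lid meant, because black and yellow are excluded and it is larger than the small white one. Four bites lie on the board at about (446,237), (420,254), (442,270) and (400,272). The pan is on the blue mat at (350,255), with its open front pointing away from the robot. The green mat is at (284,249).

```bash
cat > h.py <<'E'
import numpy as np, cv2
from scipy.spatial.transform import Rotation as R
from station import bot
def cam(n):
    d=bot.get_image(n); E=np.array(d["extrinsics"])
    return d["frame"],(np.array([[d["fx"],0,d["cx"]],[0,d["fy"],d["cy"]],[0,0,1]]),np.array([d["k1"],0,0,0,0]),E[:3,:3],E[:3,3])
def ray(c,p):
    K,D,Rm,t=c; u=cv2.undistortPoints(np.array(p,float).reshape(-1,1,2),K,D).reshape(-1,2)
    v=np.c_[u,np.ones(len(u))]@Rm; return -Rm.T@t,v/np.linalg.norm(v,axis=1)[:,None]
def plane(c,p,z):
    o,v=ray(c,p); return o+v*((z-o[2])/v[:,2])[:,None]
def tri(c1,p1,c2,p2):
    o1,v1=ray(c1,p1);o2,v2=ray(c2,p2);out=[]
    for a,b in zip(v1,v2):
        s=np.linalg.lstsq(np.c_[a,-b],o2-o1,rcond=None)[0]
        q1,q2=o1+s[0]*a,o2+s[1]*b; out.append(np.r_[(q1+q2)/2,np.linalg.norm(q1-q2)])
    return np.array(out)
def proj(c,P):
    K,D,Rm,t=c; return cv2.projectPoints(np.array(P,float).reshape(-1,3),cv2.Rodrigues(Rm)[0],t,K,D)[0].reshape(-1,2)
def blobs(f,lo,hi,box=None,amin=8):
    m=cv2.inRange(cv2.cvtColor(f,cv2.COLOR_BGR2HSV),np.array(lo),np.array(hi))
    if box: k=np.zeros_like(m);x0,y0,x1,y1=box;k[y0:y1,x0:x1]=255;m&=k
    n,l,s,ce=cv2.connectedComponentsWithStats(m)
    return [(ce[i].round(2),int(s[i,4]),s[i,:4].tolist()) for i in range(1,n) if s[i,4]>=amin],m
def q2R(q): return R.from_quat(np.array(q)[[1,2,3,0]])
def down(yaw): # tool z down, tool x at world yaw
    return R.from_euler("z",yaw)*R.from_euler("x",np.pi)
def go(pos,rot,frm=None):
    "row (units of crank) from measured pose, or frm=(pos,rot)"
    if frm is None: s=bot.observe(); frm=(s["position"],q2R(s["tcp_rot"]))
    p,r=frm; d=r.inv().apply(np.array(pos)-p)/.25; a=(r.inv()*rot).as_rotvec()/np.pi
    print("row",np.r_[d,a].round(3)); return (np.array(pos),rot)
E
python3 - <<'E'
from h import *
f,c=cam("top"); g,k=cam("side")
cv2.imwrite("pics/lidcrop.png",np.hstack([cv2.resize(f[220:360,130:290],None,fx=2.5,fy=2.5),cv2.resize(g[130:270,200:360],None,fx=2.5,fy=2.5)]))
for nm,lo,hi in(("green",(45,100,40),(80,255,255)),("blue",(100,120,40),(125,255,255)),("red",(0,150,90),(8,255,255)),("dark",(0,40,0),(25,255,80))):
    for w,im,bx in(("top",f,(120,150,470,350)),("side",g,(190,110,450,440))):
        print(nm,w,[(b[0].tolist(),b[1],b[2]) for b in blobs(im,lo,hi,bx)[0]])
E
```

```text
green top [([283.99, 248.59], 2107, [259, 223, 52, 52])]
green side [([316.09, 256.08], 1737, [290, 236, 54, 41])]
blue top [([351.91, 262.33], 1677, [329, 220, 42, 74])]
blue side [([321.93, 318.67], 1634, [280, 285, 91, 55])]
red top [([163.43, 192.61], 28, [162, 189, 4, 9]), ([180.06, 195.48], 31, [178, 192, 5, 8]), ([195.64, 254.03], 39, [192, 250, 8, 9]), ([179.74, 265.26], 35, [176, 261, 8, 9]), ([249.5, 314.91], 22, [246, 314, 8, 3]), ([190.2, 324.07], 15, [188, 322, 5, 5]), ([249.95, 328.59], 22, [247, 327, 7, 4]), ([198.78, 333.89], 18, [196, 332, 6, 5])]
red side [([273.67, 149.54], 24, [270, 147, 8, 6]), ([285.96, 156.81], 26, [282, 154, 9, 6]), ([337.25, 159.88], 16, [335, 159, 6, 3]), ([338.92, 169.58], 12, [336, 169, 7, 2]), ([339.64, 173.71], 14, [338, 172, 5, 4]), ([227.58, 198.33], 12, [225, 197, 6, 4]), ([219.31, 205.23], 13, [217, 204, 6, 4]), ([243.88, 236.12], 26, [242, 233, 5, 8]), ([230.62, 239.08], 26, [229, 236, 4, 8]), ([407.04, 279.9], 302, [395, 264, 27, 32])]
dark top [([280.58, 168.29], 249, [270, 161, 25, 21]), ([340.65, 183.62], 156, [329, 174, 25, 17]
[... 1897 characters left out ...]
257, 199, 57, 26]), ([190.61, 213.09], 33, [190, 205, 3, 17]), ([199.07, 249.49], 131, [190, 230, 17, 28]), ([206.22, 233.78], 9, [205, 230, 3, 8]), ([375.0, 239.0], 9, [375, 235, 1, 9]), ([394.52, 275.07], 29, [393, 270, 5, 12]), ([417.67, 281.0], 21, [415, 271, 6, 21]), ([393.4, 286.0], 15, [392, 283, 4, 8]), ([295.79, 302.69], 39, [289, 298, 20, 16]), ([308.65, 314.0], 17, [302, 312, 14, 5]), ([294.38, 317.25], 16, [291, 315, 10, 5]), ([416.37, 334.55], 106, [403, 323, 31, 17]), ([319.35, 357.86], 57, [316, 354, 8, 9]), ([347.92, 374.97], 62, [344, 371, 9, 9]), ([192.64, 384.89], 36, [190, 375, 6, 16]), ([378.73, 401.17], 66, [374, 397, 10, 9]), ([335.42, 404.95], 65, [331, 400, 10, 11])]
```

View pics/lidcrop.png

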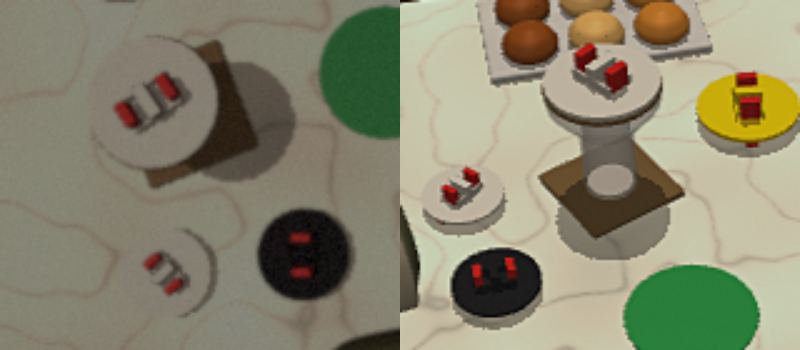

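The crop confirms it: the large white lid sits on the clear hopper, with its buttons at top (196,254)/(180,265). The small white, black and yellow ones stay. Next I compute positions.

Run:
```python
from h import *
f,c=cam("top"); g,k=cam("side")
np.set_printoptions(precision=4,suppress=True)
print("green",tri(c,[284,248.6],k,[316.1,256.1]),plane(c,[284,248.6],.003),plane(k,[316.1,256.1],.003))
T=[[446.1,236.8],[419.8,253.5],[442.2,269.6],[400.3,272.3]];S=[[378.7,401.2],[347.9,375],[335.4,405],[319.35,357.9]]
print("bites",tri(c,T,k,S)); print(plane(c,T,.028),plane(k,S,.028))
b=tri(c,[[195.6,254],[179.7,265.3]],k,[[286,156.8],[273.7,149.5]]);print("buttons",b,b.mean(0),"yaw of +y axis",np.arctan2(b[1,1]-b[0,1],b[1,0]-b[0,0]))
# blue corners
for nm,im,cc in(("top",f,c),("side",g,k)):
    bb,m=blobs(im,(100,120,40),(125,255,255),(270,200,400,350),500)
    p=cv2.findNonZero(m); r=cv2.minAreaRect(plane(cc,cv2.convexHull(p),.003)[:,:2].astype(np.float32)); print("bluemat",nm,r)
    m=cv2.inRange(im,(110,130,140),(255,255,255)); # white disc
    bx=(150,225,230,300) if nm=="top" else (250,140,312,192)
    q=np.zeros_like(m);q[bx[1]:bx[3],bx[0]:bx[2]]=255
    cv2.imwrite(f"pics/w_{nm}.png",m&q)
    # pan fin: black
    hsv=cv2.cvtColor(im,cv2.COLOR_BGR2HSV); bx=(335,255,365,295) if nm=="top" else (280,285,320,330)
    m=cv2.inRange(hsv,(0,0,0),(180,255,45));q[:]=0;q[bx[1]:bx[3],bx[0]:bx[2]]=255;m&=q
    M=cv2.moments(m,True);print("fin",nm,M["m10"]/M["m00"],M["m01"]/M["m00"],M["m00"],cv2.boundingRect(m))
cv2.imwrite("pics/pan.png",np.hstack([cv2.resize(f[205:305,320:420],None,fx=4,fy=4,interpolation=2),cv2.resize(g[270:370,275:375],None,fx=4,fy=4,interpolation=2)]))
```

```text
green [[ 0.568   0.0745 -0.0023  0.0013]] [[0.5668 0.0742 0.003 ]] [[0.5677 0.0699 0.003 ]]
bites [[ 0.6029 -0.3775  0.0214  0.0033]
 [ 0.5554 -0.3029  0.0207  0.0026]
 [ 0.5111 -0.3647  0.0221  0.0029]
 [ 0.5029 -0.2477  0.0226  0.0028]]
[[ 0.6004 -0.3756  0.028 ]
 [ 0.5534 -0.3013  0.028 ]
 [ 0.5093 -0.3631  0.028 ]
 [ 0.5012 -0.2467  0.028 ]] [[ 0.6032 -0.3804  0.028 ]
 [ 0.5555 -0.3066  0.028 ]
 [ 0.5118 -0.3673  0.028 ]
 [ 0.5038 -0.2508  0.028 ]]
buttons [[0.5334 0.2797 0.1908 0.0016]
 [0.5056 0.3177 0.1926 0.0022]] [0.5195 0.2987 0.1917 0.0019] yaw of +y axis 2.203173537101282
bluemat top ((0.5467103123664856, -0.10907948762178421), (0.11417630314826965, 0.2057057023048401), 89.83211517333984)
fin top 350.2582781456954 276.55629139072846 151.0 (346, 266, 9, 22)
bluemat side ((0.5476876497268677, -0.1120670735836029), (0.11970105767250061, 0.20761677622795105), 89.97311401367188)
fin side 300.98349056603774 307.75235849056605 424.0 (289, 297, 28, 23)
```

View pics/pan.png

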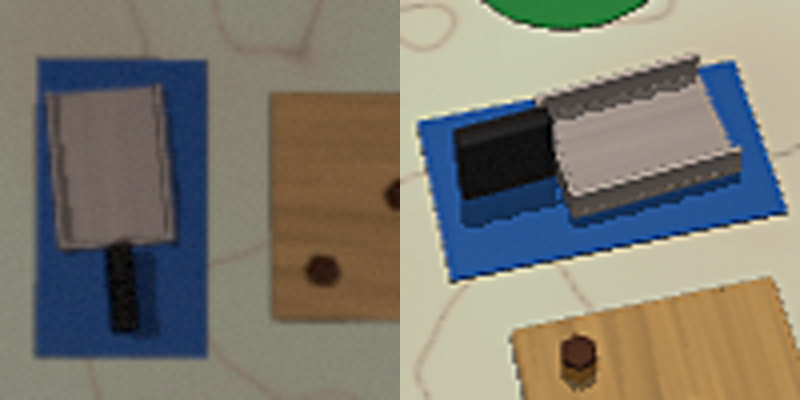

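The pan crop shows the front wall tops at top view (331.8,228)/(360.3,226.3) and the back corners at (335.5,267)/(363.8,265.8). The fin runs from (349.3,266) to (351.3,288), so the open front points toward +x with a slight yaw.

```bash
python3 - <<'E'
from h import *
np.set_printoptions(precision=4,suppress=True)
f,c=cam("top"); g,k=cam("side")
# order: front-left, front-right, back-right, back-left (left=+y)
T=[[331.75,228],[360.25,226.25],[363.75,265.75],[335.5,267]];S=[[349.25,284.25],[359.5,307.5],[317.5,318.25],[310,294.5]]
P=tri(c,T,k,S);print(P); a=(P[0]+P[1])/2;b=(P[2]+P[3])/2;print("mid",(a+b)/2,"yaw",np.arctan2(*(a-b)[[1,0]]))
p=plane(c,[[349.25,266],[351.25,288]],.061);q=plane(k,[[412.5-0,0]],.061) if 0 else None
print("fin top",p,p.mean(0))
hs=cv2.cvtColor(f,cv2.COLOR_BGR2HSV)
# white disc masks by ellipse fit (radial edges)
for nm,im,cc,bx in(("top",f,c,(158,226,226,296)),("side",g,k,(252,140,310,186))):
    h=cv2.cvtColor(im,cv2.COLOR_BGR2HSV);sub=im[bx[1]:bx[3],bx[0]:bx[2]]
    e=cv2.Canny(cv2.GaussianBlur(sub,(3,3),0),40,110); cv2.imwrite(f"pics/e_{nm}.png",np.hstack([cv2.resize(sub,None,fx=5,fy=5),cv2.cvtColor(cv2.resize(e,None,fx=5,fy=5),cv2.COLOR_GRAY2BGR)]))
E
python3 -m crank '0 0 0 0 0 0;0 0 0 0 0 0;0 0 0 0 0 0;0 0 0 0 0 0;0 0 0 0 0 0;0 0 0 0 0 0;0 0 0 0 0 0;0 0 0 0 0 0;0 0 0 0 0 0;0 0 0 0 0 0' 50 20
```

```text
[[ 0.6248 -0.0585  0.0209  0.003 ]
 [ 0.6295 -0.1372  0.0254  0.0026]
 [ 0.5208 -0.1463  0.0294  0.0046]
 [ 0.518  -0.0692  0.0243  0.0063]]
mid [ 0.5733 -0.1028  0.025   0.0041] yaw 0.09175579015209769
fin top [[ 0.5153 -0.1043  0.061 ]
 [ 0.4565 -0.1097  0.061 ]] [ 0.4859 -0.107   0.061 ]
time_s: 1.4
position: [0.2301, -0.4719, 0.2387]
tcp_rot: [0.0, 0.974, 0.225, -0.0]
contact_force: [0.5, -0.7, 0.1]
width: 0.564
grip_force: 0.0
```

View pics/e_top.png

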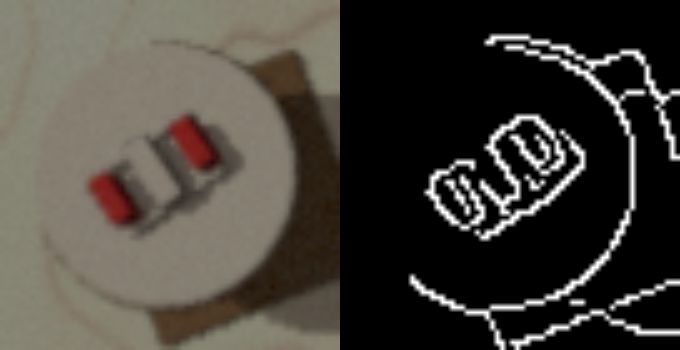

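```bash
cat > cyc.py <<'E'
from h import *
import sys
# pan: (x,y,yaw); bites
PAN=np.array([.5735,-.103]);Y=.09
X=np.array([np.cos(Y),np.sin(Y)])
B=[[.6018,-.378],[.5545,-.304],[.5105,-.3652],[.5025,-.2488]]
SL=[-.036,-.012,.012,.036]
if __name__=="__main__":
    f=None
    for i in range(4):
        s=PAN+X*SL[i]
        print(i); 
        for p in ((*B[i],.09),(*B[i],.013),(*B[i],.09),(*s,.09),(*s,.0125),(*s,.09)): f=go(p,down(Y),f)
    c=cam("top")[1];print(plane(c,[191.2,260.8],.164))
E
python3 cyc.py
```

```text
0
row [1.501 0.314 0.595 0.    0.    0.116]
row [ 0.    -0.     0.308  0.     0.     0.   ]
row [-0.     0.    -0.308  0.     0.     0.   ]
row [-0.158 -1.106 -0.     0.     0.     0.   ]
row [ 0.   -0.    0.31  0.    0.    0.  ]
row [-0.    0.   -0.31  0.    0.    0.  ]
1
row [-0.004  0.794  0.     0.     0.     0.   ]
row [ 0.    -0.     0.308  0.     0.     0.   ]
row [-0.     0.    -0.308  0.     0.     0.   ]
row [ 0.1   -0.794 -0.     0.     0.     0.   ]
row [ 0.   -0.    0.31  0.    0.    0.  ]
row [-0.    0.   -0.31  0.    0.    0.  ]
2
row [-0.297  1.022  0.     0.     0.     0.   ]
row [ 0.    -0.     0.308  0.     0.     0.   ]
row [-0.     0.    -0.308  0.     0.     0.   ]
row [ 0.393 -1.022 -0.     0.     0.     0.   ]
row [ 0.   -0.    0.31  0.    0.    0.  ]
row [-0.    0.   -0.31  0.    0.    0.  ]
3
row [-0.383  0.555  0.     0.     0.     0.   ]
row [ 0.    -0.     0.308  0.     0.     0.   ]
row [-0.     0.    -0.308  0.     0.     0.   ]
row [ 0.479 -0.555 -0.     0.     0.     0.   ]
row [ 0.   -0.    0.31  0.    0.    0.  ]
row [-0.    0.   -0.31  0.    0.    0.  ]
[[0.51794891 0.2964081  0.164     ]]
```

```bash
python3 -m crank '.1 .03 .05 0 0 .04;.2 .05 .1 0 0 .08;.3 .1 .15 0 0 .116;.4 .12 .2 0 0 .116;.5 .15 .3 0 0 .116;.6 .2 .3 0 0 .116;.7 .2 .3 0 0 .116;.8 .25 .3 0 0 .116;.9 .314 .4 0 0 .116;.9 .314 .4 0 0 .116' 50 10 >/dev/null
python3 - <<'E'
from cyc import *
go((*B[0],.09),down(Y))
E
```

```text
row [ 0.555 -0.206  0.18  -0.001  0.001  0.001]
```

```bash
python3 -m crank '.1 -.04 .03 0 0 0;.2 -.08 .06 0 0 0;.3 -.12 .1 0 0 0;.4 -.16 .14 0 0 0;.5 -.2 .18 0 0 0;.555 -.206 .18 0 0 0;.555 -.206 .25 0 0 0;.555 -.206 .35 0 0 0;.555 -.206 .45 0 0 0;.555 -.206 .48 0 0 0' 50 10
python3 - <<'E'
from cyc import *
go((*B[0],.013),down(Y))
f,c=cam("top");g,k=cam("side")
a=proj(c,[*B[0],.02])[0].astype(int);b=proj(k,[*B[0],.02])[0].astype(int)
r=lambda im,p:cv2.resize(im[max(p[1]-50,0):p[1]+50,p[0]-50:p[0]+50],(400,400),interpolation=2)
cv2.imwrite("pics/b1.png",np.hstack([r(f,a),r(g,b)]))
E
```

```text
time_s: 3.45
position: [0.5989, -0.3797, 0.0164]
tcp_rot: [-0.001, 0.999, 0.044, -0.002]
contact_force: [0.2, 0.1, 0.2]
width: 0.572
grip_force: 0.0
row [ 0.012 -0.006  0.014 -0.001  0.001 -0.   ]
```

View pics/b1.png

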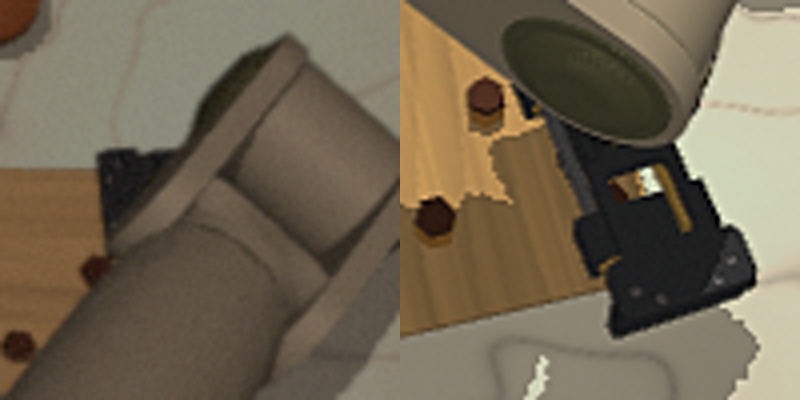

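The arm hides bite 1 in both views, so I'll judge the grasp by the finger opening.

```bash
python3 -m crank '.012 -.006 .014 0 0 0;.012 -.006 .014 0 0 0;.012 -.006 .014 0 0 0;.012 -.006 .014 0 0 0;.012 -.006 .014 0 0 0;.012 -.006 .014 0 0 0;.012 -.006 .014 0 0 0;.012 -.006 .014 0 0 0;.012 -.006 .014 0 0 0;.012 -.006 .014 0 0 0' 50 10|grep pos
python3 -m crank '0 0 0 0 0 0;0 0 0 0 0 0;0 0 0 0 0 0;0 0 0 0 0 0;0 0 0 0 0 0;0 0 0 0 0 0;0 0 0 0 0 0;0 0 0 0 0 0;0 0 0 0 0 0;0 0 -.02 0 0 0' 0 10
python3 -m crank '0 0 -.05 0 0 0;0 0 -.1 0 0 0;0 0 -.2 0 0 0;0 0 -.3 0 0 0;0 -.1 -.3 0 0 0;-.03 -.25 -.3 0 0 0;-.07 -.4 -.3 0 0 0;-.1 -.55 -.3 0 0 0;-.12 -.7 -.3 0 0 0;-.12 -.7 -.3 0 0 0'
python3 - <<'E'
from cyc import *
s=PAN+X*SL[0];f=go((*s,.09),down(Y));go((*s,.0125),down(Y),f);print(bot.observe()["time_s"])
E
```

```text
position: [0.6032, -0.3784, 0.0152]
time_s: 5.55
position: [0.6029, -0.3781, 0.0197]
tcp_rot: [-0.0, 0.999, 0.045, -0.0]
contact_force: [0.6, -0.9, -0.9]
width: 0.225
grip_force: 10.0
time_s: 6.55
position: [0.5573, -0.2031, 0.0968]
tcp_rot: [-0.0, 0.999, 0.046, 0.0]
contact_force: [-0.3, -0.1, 0.4]
width: 0.226
grip_force: 10.0
row [-0.043 -0.393  0.027 -0.    -0.     0.001]
row [ 0.   -0.    0.31  0.    0.    0.  ]
6.55
```

```bash
python3 -m crank '-.01 -.1 0 0 0 0;-.02 -.2 0 0 0 0;-.03 -.3 0 0 0 0;-.043 -.393 0 0 0 0;-.043 -.393 .03 0 0 0;-.043 -.393 .12 0 0 0;-.043 -.393 .22 0 0 0;-.043 -.393 .29 0 0 0;-.043 -.393 .33 0 0 0;-.043 -.393 .33 0 0 0'
python3 - <<'E'
from cyc import *
s=PAN+X*SL[0];go((*s,.0125),down(Y))
E
```

```text
time_s: 7.55
position: [0.5384, -0.1107, 0.0122]
tcp_rot: [-0.0, 0.999, 0.044, -0.0]
contact_force: [-0.2, 0.1, 0.2]
width: 0.228
grip_force: 10.0
row [-0.001 -0.018 -0.001 -0.     0.    -0.   ]
```

```bash
python3 -m crank '0 -.01 0 0 0 0;0 -.015 0 0 0 0;0 -.015 0 0 0 0;0 -.015 0 0 0 0;0 -.015 0 0 0 0;0 -.015 0 0 0 0;0 -.015 0 0 0 0;0 -.015 0 0 0 0;0 -.015 0 0 0 0;0 -.015 0 0 0 0'|grep -E "pos|force"
python3 -m crank '0 0 0 0 0 0;0 0 0 0 0 0;0 0 0 0 0 0;0 0 0 0 0 0;0 0 -.03 0 0 0;0 0 -.1 0 0 0;0 0 -.2 0 0 0;0 0 -.3 0 0 0;0 .1 -.35 0 0 0;0 .25 -.35 0 0 0' 30
python3 - <<'E'
from cyc import *
go((*B[1],.06),down(Y));go((*B[1],.0125),down(Y))
f,c=cam("top");g,k=cam("side")
r=lambda im,p:cv2.resize(im[p[1]-50:p[1]+50,p[0]-50:p[0]+50],(400,400),interpolation=2)
cv2.imwrite("pics/p1.png",np.hstack([r(f,(380,255)),r(g,(330,320))]))
E
```

```text
position: [0.5379, -0.1061, 0.0127]
contact_force: [-0.3, 0.5, 0.3]
grip_force: 10.0
time_s: 9.55
position: [0.5445, -0.1682, 0.1031]
tcp_rot: [0.001, 0.999, 0.046, 0.002]
contact_force: [0.0, -0.4, -0.1]
width: 0.34
grip_force: 0.0
row [-0.011  0.544  0.173  0.001 -0.001  0.001]
row [-0.011  0.544  0.363  0.001 -0.001  0.001]
```

View pics/p1.png

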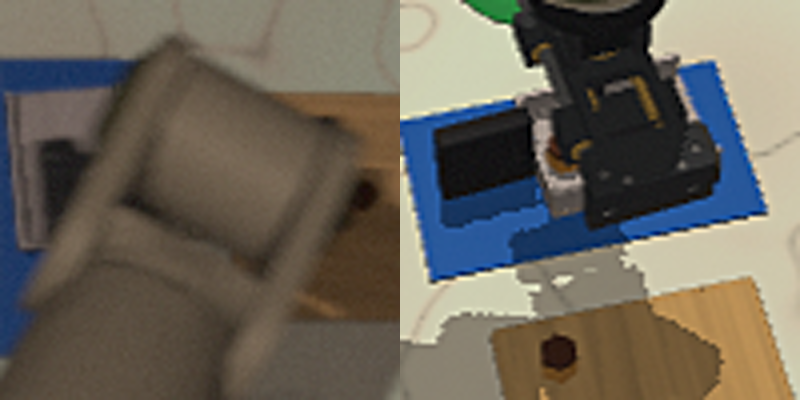

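Bite 1 can be seen in the back of the pan in the side view (px about 314,309). Next is bite 2.

```bash
python3 -m crank '0 .12 .03 0 0 0;0 .24 .08 0 0 0;0 .36 .13 0 0 0;-.01 .48 .17 0 0 0;-.011 .544 .17 0 0 0;-.011 .544 .22 0 0 0;-.011 .544 .3 0 0 0;-.011 .544 .36 0 0 0;-.011 .544 .363 0 0 0;-.011 .544 .363 0 0 0' 50 10|grep pos
python3 -m crank '0 0 0 0 0 0;0 0 0 0 0 0;0 0 0 0 0 0;0 0 0 0 0 0;0 0 0 0 0 0;0 0 0 0 0 0;0 0 0 0 0 0;0 0 0 0 0 0;0 0 0 0 0 0;0 0 0 0 0 0' 0 10
python3 - <<'E'
from cyc import *
s=PAN+X*SL[1];go((*s,.09),down(Y));go((*s,.0125),down(Y))
E
```

```text
position: [0.553, -0.3027, 0.0104]
time_s: 11.65
position: [0.5538, -0.3029, 0.0105]
tcp_rot: [0.0, 0.999, 0.045, 0.001]
contact_force: [-0.8, 1.9, 9.7]
width: 0.249
grip_force: 11.1
row [ 0.103 -0.789 -0.319  0.    -0.     0.   ]
row [ 0.103 -0.789 -0.009  0.    -0.     0.   ]
```

```bash
python3 -m crank '0 0 -.04 0 0 0;0 0 -.1 0 0 0;0 0 -.2 0 0 0;0 0 -.3 0 0 0;.03 -.15 -.32 0 0 0;.05 -.3 -.32 0 0 0;.07 -.45 -.32 0 0 0;.09 -.6 -.32 0 0 0;.1 -.75 -.32 0 0 0;.103 -.789 -.32 0 0 0'
python3 - <<'E'
from cyc import *
s=PAN+X*SL[1];go((*s,.0095),down(Y))
E
```

```text
time_s: 12.65
position: [0.5607, -0.1018, 0.0903]
tcp_rot: [-0.0, 0.999, 0.046, 0.0]
contact_force: [-0.2, -0.3, 0.2]
width: 0.245
grip_force: 10.0
row [ 0.002  0.009  0.323 -0.    -0.     0.001]
```

```bash
python3 -m crank '0 .009 0 0 0 0;0 .009 .08 0 0 0;0 .009 .16 0 0 0;0 .009 .24 0 0 0;0 .009 .29 0 0 0;0 .009 .31 0 0 0;0 .009 .323 0 0 0;0 .009 .323 0 0 0;0 .009 .323 0 0 0;0 .009 .323 0 0 0'|grep -E "pos|force"
python3 -m crank '0 0 0 0 0 0;0 0 0 0 0 0;0 0 0 0 0 0;0 0 0 0 0 0;0 0 -.03 0 0 0;0 0 -.1 0 0 0;0 0 -.2 0 0 0;0 0 -.3 0 0 0;0 .1 -.35 0 0 0;0 .25 -.35 0 0 0' 31
python3 - <<'E'
from cyc import *
go((*B[2],.06),down(Y));go((*B[2],.0135),down(Y))
E
```

```text
position: [0.5615, -0.1077, 0.0093]
contact_force: [0.7, 0.3, 0.7]
grip_force: 10.0
time_s: 14.65
position: [0.5677, -0.1698, 0.099]
tcp_rot: [0.001, 0.999, 0.046, 0.002]
contact_force: [1.3, -0.4, -1.1]
width: 0.353
grip_force: 0.0
row [-0.3    0.757  0.157  0.001 -0.001  0.001]
row [-0.301  0.757  0.343  0.001 -0.001  0.001]
```

```bash
python3 -m crank '-.06 .15 0 0 0 0;-.12 .3 .05 0 0 0;-.18 .45 .1 0 0 0;-.24 .6 .15 0 0 0;-.3 .75 .15 0 0 0;-.3 .757 .15 0 0 0;-.3 .757 .22 0 0 0;-.3 .757 .3 0 0 0;-.3 .757 .335 0 0 0;-.3 .757 .335 0 0 0' 50 10|grep pos
python3 -m crank '0 0 0 0 0 0;0 0 0 0 0 0;0 0 0 0 0 0;0 0 0 0 0 0;0 0 0 0 0 0;0 0 0 0 0 0;0 0 0 0 0 0;0 0 0 0 0 0;0 0 0 0 0 0;0 0 0 0 0 0' 0 10
python3 - <<'E'
from cyc import *
s=PAN+X*SL[2];go((*s,.09),down(Y));go((*s,.0125),down(Y))
E
```

```text
position: [0.509, -0.3643, 0.0121]
time_s: 16.65
position: [0.509, -0.365, 0.0129]
tcp_rot: [0.0, 0.999, 0.045, 0.0]
contact_force: [-0.2, 1.4, 6.4]
width: 0.224
grip_force: 10.0
row [ 0.398 -1.021 -0.309  0.    -0.    -0.   ]
row [ 3.980e-01 -1.021e+00  1.000e-03  0.000e+00 -0.000e+00 -0.000e+00]
```

```bash
python3 -m crank '0 0 -.04 0 0 0;0 0 -.1 0 0 0;0 0 -.2 0 0 0;.05 -.1 -.3 0 0 0;.1 -.25 -.31 0 0 0;.15 -.4 -.31 0 0 0;.2 -.55 -.31 0 0 0;.26 -.7 -.31 0 0 0;.32 -.85 -.31 0 0 0;.38 -1 -.31 0 0 0'|grep width
python3 - <<'E'
from cyc import *
s=PAN+X*SL[2];go((*s,.0115),down(Y))
E
```

```text
width: 0.224
row [ 0.016 -0.015  0.319  0.    -0.    -0.   ]
```

```bash
python3 -m crank '.018 -.021 0 0 0 0;.018 -.021 .08 0 0 0;.018 -.021 .16 0 0 0;.018 -.021 .24 0 0 0;.018 -.021 .29 0 0 0;.018 -.021 .31 0 0 0;.018 -.021 .316 0 0 0;.018 -.021 .316 0 0 0;.018 -.021 .316 0 0 0;.018 -.021 .316 0 0 0'|grep -E "pos|force"
python3 -m crank '0 0 0 0 0 0;0 0 0 0 0 0;0 0 0 0 0 0;0 0 0 0 0 0;0 0 -.03 0 0 0;0 0 -.1 0 0 0;0 0 -.2 0 0 0;0 0 -.3 0 0 0;0 .1 -.35 0 0 0;0 .25 -.35 0 0 0' 31
python3 - <<'E'
from cyc import *
go((*B[3],.06),down(Y));go((*B[3],.0135),down(Y))
E
```

```text
position: [0.5855, -0.102, 0.0116]
contact_force: [-0.1, -0.6, -0.6]
grip_force: 10.0
time_s: 19.65
position: [0.5919, -0.1638, 0.1015]
tcp_rot: [0.001, 0.999, 0.046, 0.002]
contact_force: [0.2, 0.2, 0.2]
width: 0.353
grip_force: 0.0
row [-0.388  0.305  0.165  0.001 -0.001  0.001]
row [-0.389  0.305  0.351  0.001 -0.001  0.001]
```

```bash
python3 -m crank '-.1 .06 0 0 0 0;-.2 .15 .05 0 0 0;-.3 .25 .1 0 0 0;-.388 .3 .15 0 0 0;-.388 .3 .15 0 0 0;-.388 .3 .22 0 0 0;-.388 .3 .3 0 0 0;-.388 .3 .343 0 0 0;-.388 .3 .343 0 0 0;-.388 .3 .343 0 0 0' 50 10|grep pos
python3 -m crank '0 0 0 0 0 0;0 0 0 0 0 0;0 0 0 0 0 0;0 0 0 0 0 0;0 0 0 0 0 0;0 0 0 0 0 0;0 0 0 0 0 0;0 0 0 0 0 0;0 0 0 0 0 0;0 0 0 0 0 0' 0 10
python3 - <<'E'
from cyc import *
s=PAN+X*SL[3];go((*s,.09),down(Y));go((*s,.0125),down(Y))
E
```

```text
position: [0.5015, -0.2474, 0.0135]
time_s: 21.65
position: [0.501, -0.2476, 0.013]
tcp_rot: [0.0, 0.999, 0.045, 0.0]
contact_force: [-0.2, 0.6, 5.9]
width: 0.243
grip_force: 10.0
row [ 0.484 -0.55  -0.308  0.    -0.    -0.   ]
row [ 0.484 -0.55   0.002  0.    -0.    -0.   ]
```

```bash
python3 -m crank '0 0 -.04 0 0 0;0 0 -.1 0 0 0;0 0 -.2 0 0 0;.08 -.1 -.3 0 0 0;.18 -.2 -.31 0 0 0;.28 -.3 -.31 0 0 0;.36 -.4 -.31 0 0 0;.44 -.5 -.31 0 0 0;.484 -.55 -.31 0 0 0;.484 -.55 -.31 0 0 0'|grep width
python3 -m crank '0 0 0 0 0 0;0 0 .08 0 0 0;0 0 .16 0 0 0;0 0 .24 0 0 0;0 0 .29 0 0 0;0 0 .31 0 0 0;0 0 .315 0 0 0;0 0 .315 0 0 0;0 0 .315 0 0 0;0 0 .315 0 0 0'|grep -E "pos|force"
python3 -m crank '0 0 0 0 0 0;0 0 0 0 0 0;0 0 0 0 0 0;0 0 0 0 0 0;0 0 -.03 0 0 0;0 0 -.1 0 0 0;0 0 -.2 0 0 0;0 0 -.35 0 0 0;0 -.05 -.5 0 0 0;0 -.2 -.7 0 0 0' 31
python3 - <<'E'
from h import *
go((.519,.2965,.25),down(.6))
E
```

```text
width: 0.248
position: [0.6095, -0.0998, 0.0121]
contact_force: [-0.4, 0.3, -1.3]
grip_force: 10.0
time_s: 24.65
position: [0.6051, -0.0584, 0.1783]
tcp_rot: [0.0, 0.999, 0.043, 0.0]
contact_force: [0.8, 0.7, 0.9]
width: 0.348
grip_force: 0.0
row [-0.22  -1.444 -0.287  0.    -0.    -0.163]
```

```bash
python3 -m crank '-.03 -.1 -.1 0 0 0;-.05 -.25 -.2 0 0 -.03;-.08 -.4 -.287 0 0 -.06;-.1 -.55 -.287 0 0 -.1;-.12 -.7 -.287 0 0 -.14;-.15 -.8 -.287 0 0 -.163;-.15 -.8 -.287 0 0 -.163;-.15 -.8 -.287 0 0 -.163;-.15 -.8 -.287 0 0 -.163;-.15 -.8 -.287 0 0 -.163' 86 10|grep pos
python3 - <<'E'
from h import *
f,c=cam("top");g,k=cam("side")
cv2.imwrite("pics/a_top.png",f);cv2.imwrite("pics/a_side.png",g)
r=lambda im,p:cv2.resize(im[p[1]-50:p[1]+50,p[0]-50:p[0]+50],(400,400),interpolation=2)
cv2.imwrite("pics/p4.png",np.hstack([r(f,(350,255)),r(g,(325,315))]))
go((.519,.2965,.25),down(.6))
E
```

```text
position: [0.5505, 0.1374, 0.2482]
row [ 0.255 -0.595 -0.007  0.     0.    -0.   ]
```

View pics/p4.png

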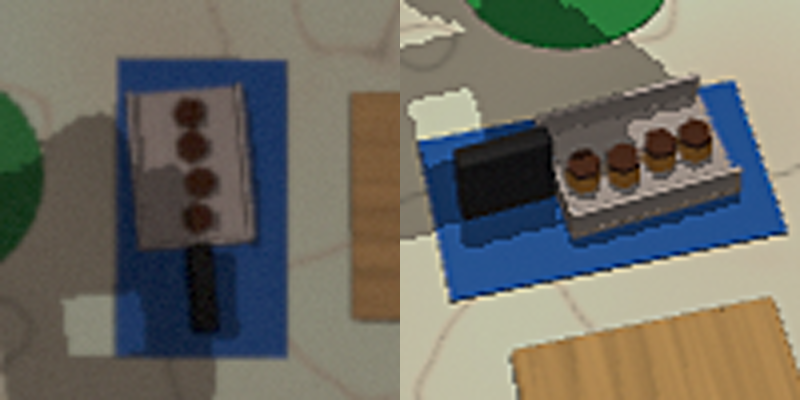

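All four bites stand in a row in the pan (top px (347,233) to (350,260)). I use their known placings to check the camera bias, then go to the lid.

```bash
python3 - <<'E'
from h import *
np.set_printoptions(precision=4,suppress=True)
f=cv2.imread("pics/a_top.png");g=cv2.imread("pics/a_side.png");_,c=cam("top");_,k=cam("side")
ex=np.array([[.6095,-.0998],[.5855,-.102],[.5615,-.1077],[.5379,-.1061]])
for im,cc,bx in((f,c,(333,225,364,264)),(g,k,(314,295,360,330))):
    h=cv2.cvtColor(im,cv2.COLOR_BGR2HSV);m=cv2.inRange(h,(0,60,0),(15,255,95));q=np.zeros_like(m);q[bx[1]:bx[3],bx[0]:bx[2]]=255
    n,l,s,ce=cv2.connectedComponentsWithStats(m&q);P=np.array([ce[i] for i in range(1,n) if s[i,4]>25])
    w=plane(cc,P,.025)[:,:2];w=w[np.argsort(-w[:,0])];print(P.round(1).tolist(),"\n",w,"\n",(w-ex).mean(0) if len(w)==4 else "")
E
python3 -m crank '.03 -.06 0 0 0 0;.06 -.12 0 0 0 0;.09 -.2 0 0 0 0;.12 -.3 0 0 0 0;.16 -.4 0 0 0 0;.2 -.5 0 0 0 0;.255 -.595 0 0 0 0;.255 -.595 0 0 0 0;.255 -.595 0 0 0 0;.255 -.595 0 0 0 0' 86 30|grep pos
```

```text
[[348.1, 245.9]] 
 [[ 0.5734 -0.1034]] 
 
[[343.8, 299.5], [330.1, 304.4], [320.5, 306.5]] 
 [[ 0.5996 -0.1045]
 [ 0.5629 -0.1109]
 [ 0.5384 -0.1116]] 
 
position: [0.5187, 0.2965, 0.2482]
```

```bash
python3 -m crank '0 0 .05 0 0 0;0 0 .1 0 0 0;0 0 .15 0 0 0;0 0 .2 0 0 0;0 0 .25 0 0 0;0 0 .28 0 0 0;0 0 .305 0 0 0;0 0 .305 0 0 0;0 0 .305 0 0 0;0 0 .305 0 0 0' 86 30
python3 - <<'E'
from h import *
f,c=cam("top");g,k=cam("side")
r=lambda im,p:cv2.resize(im[p[1]-50:p[1]+50,p[0]-50:p[0]+50],(400,400),interpolation=2)
cv2.imwrite("pics/l1.png",np.hstack([r(f,(195,262)),r(g,(280,165))]))
E
```

```text
time_s: 27.85
position: [0.5188, 0.2973, 0.1725]
tcp_rot: [-0.0, 0.955, 0.296, 0.001]
contact_force: [-1.1, 0.1, 0.7]
width: 0.975
grip_force: 0.0
```

View pics/l1.png

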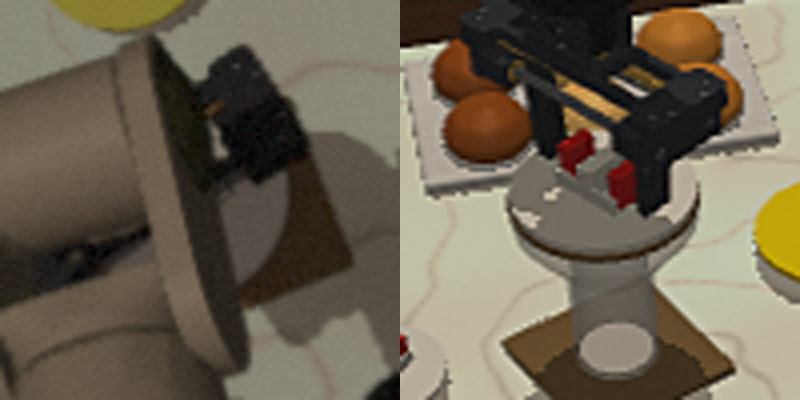

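The side view shows the fingers either side of the two red buttons ((575,150) and (622,185) in the crop). Now I close.

```bash
python3 -m crank '0 0 .008 0 0 0;0 0 .008 0 0 0;0 0 .008 0 0 0;0 0 .008 0 0 0;0 0 .008 0 0 0;0 0 .008 0 0 0;0 0 .008 0 0 0;0 0 .008 0 0 0;0 0 .008 0 0 0;0 0 .008 0 0 0' 0 30
python3 -m crank '0 0 0 0 0 0;0 0 0 0 0 0;0 0 0 0 0 0;0 0 0 0 0 0;0 0 0 0 0 0;0 0 -.005 0 0 0;0 0 -.01 0 0 0;0 0 -.02 0 0 0;0 0 -.03 0 0 0;0 0 -.03 0 0 0' 0 30
python3 -c "
from h import *
np.set_printoptions(precision=3)
print(bot.observe()['torque'])"
```

```text
time_s: 28.95
position: [0.5187, 0.2973, 0.1705]
tcp_rot: [-0.0, 0.955, 0.296, 0.0]
contact_force: [-1.5, -0.2, 5.2]
width: 0.435
grip_force: 30.0
time_s: 29.95
position: [0.5186, 0.2972, 0.1778]
tcp_rot: [-0.0, 0.955, 0.296, 0.0]
contact_force: [-1.2, 0.2, -2.0]
width: 0.431
grip_force: 30.0
[ 0.016 -0.036 -0.021]
```

Run:
```python
from h import *
Y=.6
f=go((.5186,.2972,.26),down(Y));f=go((.567,.073,.26),down(Y),f);f=go((.567,.073,.0335),down(Y),f)
```

```text
row [-0.     0.    -0.329  0.    -0.     0.   ]
row [-0.347  0.849  0.     0.     0.     0.   ]
row [ 0.    -0.     0.906  0.     0.     0.   ]
```

```bash
python3 -m crank '0 0 -.04 0 0 0;0 0 -.1 0 0 0;0 0 -.16 0 0 0;0 0 -.22 0 0 0;-.02 .05 -.25 0 0 0;-.06 .15 -.25 0 0 0;-.1 .25 -.25 0 0 0;-.14 .35 -.25 0 0 0;-.18 .45 -.25 0 0 0;-.22 .55 -.25 0 0 0' | grep -E "width|contact"
python3 -m crank '-.04 .1 .05 0 0 0;-.08 .2 .13 0 0 0;-.12 .28 .23 0 0 0;-.127 .299 .33 0 0 0;-.127 .299 .43 0 0 0;-.127 .299 .53 0 0 0;-.127 .299 .6 0 0 0;-.127 .299 .65 0 0 0;-.127 .299 .65 0 0 0;-.127 .299 .65 0 0 0'
python3 - <<'E'
from h import *
go((.567,.073,.0325),down(.6))
E
```

```text
contact_force: [0.4, 0.4, -2.6]
width: 0.43
time_s: 31.95
position: [0.5675, 0.0728, 0.0782]
tcp_rot: [0.0, 0.955, 0.296, 0.0]
contact_force: [0.5, 0.1, -2.4]
width: 0.43
grip_force: 30.0
row [-0.001 -0.002  0.183  0.    -0.     0.   ]
```

```bash
python3 -m crank '0 0 .05 0 0 0;0 0 .09 0 0 0;0 0 .13 0 0 0;0 0 .15 0 0 0;0 0 .16 0 0 0;0 0 .17 0 0 0;0 0 .177 0 0 0;0 0 .18 0 0 0;0 0 .18 0 0 0;0 0 .18 0 0 0' | grep -E "pos|contact"
python3 -m crank '0 0 0 0 0 0;0 0 0 0 0 0;0 0 0 0 0 0;0 0 0 0 0 0;0 0 0 0 0 0;0 0 0 0 0 0;0 0 0 0 0 0;0 0 0 0 0 0;0 0 0 0 0 0;0 0 0 0 0 0' 86
python3 -m crank '0 0 -.05 0 0 0;0 0 -.1 0 0 0;0 0 -.2 0 0 0;0 0 -.3 0 0 0;0 0 -.4 0 0 0;0 0 -.5 0 0 0;0 0 -.6 0 0 0;0 0 -.7 0 0 0;0 0 -.8 0 0 0;0 0 -.8 0 0 0'|grep pos
python3 - <<'E'
from h import *
# candidate pour kinematics: pan frame & tool relation
s=bot.observe();print(s["qpos"].round(3))
E
```

```text
position: [0.5672, 0.0731, 0.0327]
contact_force: [-0.5, -0.1, -1.4]
time_s: 33.95
position: [0.5671, 0.0731, 0.0325]
tcp_rot: [-0.0, 0.955, 0.296, 0.0]
contact_force: [0.1, 0.6, -0.1]
width: 0.978
grip_force: 0.0
position: [0.5682, 0.0731, 0.237]
[-0.077  0.416  1.356  0.     1.361  0.893]
```

Run:
```python
from h import *
f,c=cam("top")
print([(b[0].tolist(),b[1]) for b in blobs(f,(0,150,80),(8,255,255),(255,220,320,280))[0]], proj(c,[[.567,.073,.054]]).round(1))
Y=.09
s=bot.observe();print(s["position"])
a=go((.484,-.1085,.13),down(Y));go((.484,-.1085,.026),down(Y),a)
```

```text
[([276.77, 252.32], 22)] [[283.4 246.6]]
[0.56748208 0.07309386 0.2344843 ]
row [-0.688  0.409  0.417  0.001 -0.001  0.163]
row [ 0.    -0.     0.416  0.     0.     0.   ]
```

```bash
python3 -m crank '-.1 .06 0 0 0 .03;-.2 .12 0 0 0 .06;-.3 .18 0 0 0 .1;-.4 .25 .05 0 0 .13;-.5 .3 .12 0 0 .163;-.6 .36 .2 0 0 .163;-.688 .409 .3 0 0 .163;-.688 .409 .417 0 0 .163;-.688 .409 .417 0 0 .163;-.688 .409 .417 0 0 .163' 60 30|grep pos
python3 - <<'E'
from h import *
go((.484,-.1085,.0265),down(.09))
f,c=cam("top");g,k=cam("side")
r=lambda im,p:cv2.resize(im[p[1]-50:p[1]+50,p[0]-50:p[0]+50],(400,400),interpolation=2)
cv2.imwrite("pics/g1.png",np.hstack([r(f,(320,255)),r(g,(320,290))]))
E
```

```text
position: [0.4831, -0.1083, 0.1284]
row [ 0.004  0.002  0.408 -0.     0.    -0.   ]
```

View pics/g1.png

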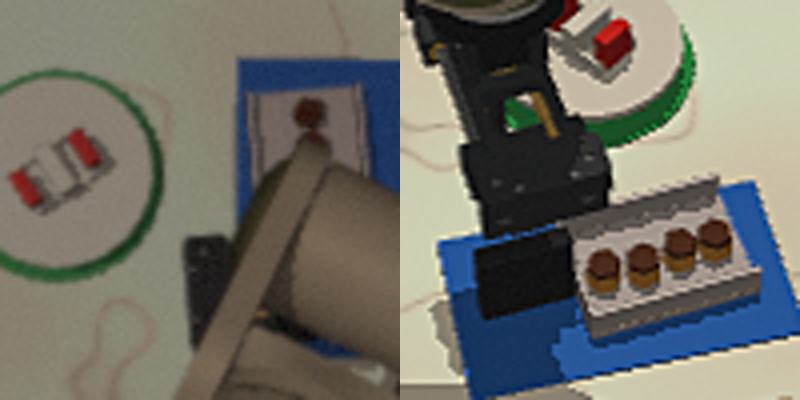

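The lid stands level and centred on the green mat (buttons at top px about 277,252 and 291,242), and the four bites are in the pan. Now I grip the pan.

```bash
python3 -m crank '0 0 .05 0 0 0;0 0 .12 0 0 0;0 0 .2 0 0 0;0 0 .27 0 0 0;0 0 .33 0 0 0;0 0 .37 0 0 0;.004 0 .4 0 0 0;.004 0 .406 0 0 0;.004 0 .406 0 0 0;.004 0 .406 0 0 0'|grep -E "pos|contact"
python3 -m crank '0 0 0 0 0 0;0 0 0 0 0 0;0 0 0 0 0 0;0 0 0 0 0 0;0 0 0 0 0 0;0 0 0 0 0 0;0 0 0 0 0 0;0 0 0 0 0 0;0 0 0 0 0 0;0 0 0 0 0 0' 0 60
python3 -m crank '0 0 -.01 0 0 0;0 0 -.03 0 0 0;0 0 -.06 0 0 0;0 0 -.1 0 0 0;0 0 -.14 0 .01 0;0 0 -.18 0 .02 0;0 0 -.22 0 .03 0;0 0 -.26 0 .03 0;0 0 -.3 0 .03 0;0 0 -.3 0 .03 0'
python3 - <<'E'
from h import *
print(bot.observe()["torque"].round(3))
f,c=cam("top");g,k=cam("side")
r=lambda im,p:cv2.resize(im[p[1]-50:p[1]+50,p[0]-50:p[0]+50],(400,400),interpolation=2)
cv2.imwrite("pics/g2.png",np.hstack([r(f,(340,245)),r(g,(330,270))]))
E
```

```text
position: [0.4845, -0.1086, 0.0273]
contact_force: [1.1, -0.7, -0.9]
time_s: 38.1
position: [0.4841, -0.1084, 0.0267]
tcp_rot: [-0.0, 0.999, 0.045, -0.0]
contact_force: [-0.2, 0.0, 1.1]
width: 0.176
grip_force: 60.0
time_s: 39.1
position: [0.4849, -0.1088, 0.1033]
tcp_rot: [-0.001, 0.998, 0.045, 0.048]
contact_force: [0.5, -0.6, -1.9]
width: 0.176
grip_force: 60.0
[ 0.01   0.319 -0.013]
```

View pics/g2.png

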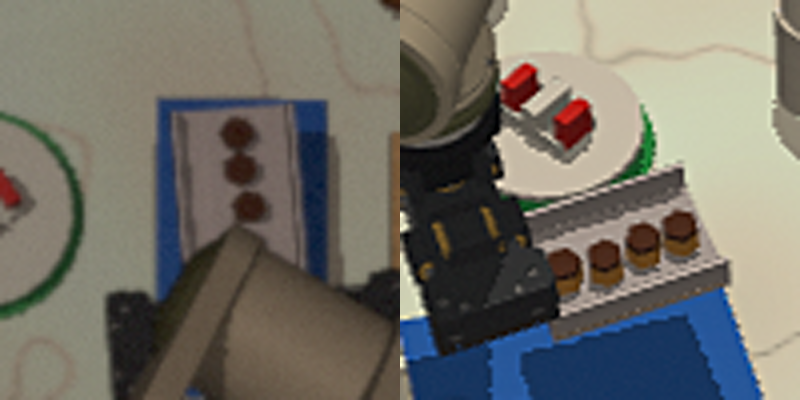

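The pan is lifted with the nose slightly up, and all four bites are in it (side crop, (565,270) to (680,232)). Next I compute the pour path.

```bash
cat > pour.py <<'E'
from h import *
H=np.array([.518,.2968]);D=.52;d=np.array([np.cos(D),np.sin(D)])
def pose(th,lipback,z):
    Rp=R.from_euler("z",D)*R.from_euler("y",th)
    return np.r_[H-lipback*d,z]+Rp.apply([-.145,0,.019]),Rp*R.from_euler("x",np.pi)
E
python3 - <<'E'
from pour import *
s=bot.observe();a=go(np.r_[s["position"][:2],.24],q2R(s["tcp_rot"]))
h=pose(-.09,.035,.24);print(h[0]);b=go(*h,a);go(*pose(-.09,.035,.19),b)
E
```

```text
row [ 0.052  0.    -0.551  0.     0.     0.   ]
[0.36081986 0.20680465 0.24589071]
row [-3.75e-01 -1.30e+00 -5.90e-02  1.30e-02 -1.00e-03 -1.36e-01]
row [-0.018 -0.     0.199  0.     0.     0.   ]
```

```bash
python3 -m crank '0 0 -.03 0 0 0;.01 0 -.08 0 0 0;.015 0 -.15 0 0 0;.02 0 -.22 0 0 0;.03 0 -.29 0 0 0;.035 0 -.36 0 0 0;.04 0 -.43 0 0 0;.05 0 -.5 0 0 0;.052 0 -.54 0 0 0;.052 0 -.551 0 0 0'|grep width
python3 -m crank '-.01 -.02 0 0 0 -.002;-.03 -.07 0 .001 0 -.008;-.05 -.14 0 .002 0 -.015;-.08 -.22 -.01 .002 0 -.023;-.11 -.31 -.01 .003 0 -.033;-.14 -.4 -.02 .004 0 -.043;-.17 -.49 -.02 .005 0 -.053;-.19 -.57 -.03 .006 0 -.061;-.2 -.63 -.03 .007 0 -.067;-.2 -.65 -.03 .007 0 -.068'
python3 - <<'E'
from pour import *
h=go(*pose(-.09,.035,.24));go(*pose(-.09,.035,.19),h)
E
```

```text
width: 0.18
time_s: 41.2
position: [0.4181, 0.0508, 0.2426]
tcp_rot: [-0.008, 0.987, 0.153, 0.046]
contact_force: [-0.1, 0.1, -3.4]
width: 0.172
grip_force: 60.0
row [-0.028 -0.664 -0.014  0.005 -0.001 -0.067]
row [-0.018 -0.     0.199  0.     0.     0.   ]
```

```bash
python3 -m crank '0 -.02 0 0 0 -.002;0 -.07 0 .001 0 -.008;0 -.14 0 .001 0 -.015;-.01 -.22 0 .002 0 -.023;-.01 -.31 -.01 .003 0 -.033;-.02 -.4 -.01 .003 0 -.043;-.025 -.5 -.014 .004 0 -.053;-.028 -.59 -.014 .005 0 -.061;-.028 -.65 -.014 .005 0 -.067;-.028 -.664 -.014 .005 0 -.067'|grep -E "width|pos"
python3 - <<'E'
from pour import *
f,c=cam("top");g,k=cam("side")
r=lambda im,p:cv2.resize(im[p[1]-60:p[1]+60,p[0]-60:p[0]+60],(400,400),interpolation=2)
cv2.imwrite("pics/h1.png",np.hstack([r(f,(215,255)),r(g,(270,170))]))
a=go(*pose(-.09,.03,.185))
for t in(.0,.1,.2,.3,.4,.5,.6,.7,.8,.9,1.):go(*pose(t,.03,.178),a)
E
```

```text
position: [0.3619, 0.2063, 0.2458]
width: 0.18
row [-0.003 -0.009  0.22   0.001 -0.001 -0.001]
row [ 0.007  0.    -0.024 -0.    -0.029  0.   ]
row [ 0.022  0.    -0.08   0.    -0.06   0.   ]
row [ 0.043  0.    -0.135  0.    -0.092  0.   ]
row [ 0.07   0.    -0.187  0.    -0.124  0.   ]
row [ 0.101  0.    -0.236 -0.    -0.156 -0.   ]
row [ 0.138  0.    -0.282  0.    -0.188 -0.   ]
row [ 0.179  0.    -0.324  0.    -0.22  -0.   ]
row [ 0.223  0.    -0.362  0.    -0.251 -0.   ]
row [ 0.271  0.    -0.395  0.    -0.283 -0.   ]
row [ 0.323  0.    -0.423  0.    -0.315 -0.   ]
row [ 0.377 -0.    -0.446  0.    -0.347 -0.   ]
```

View pics/h1.png

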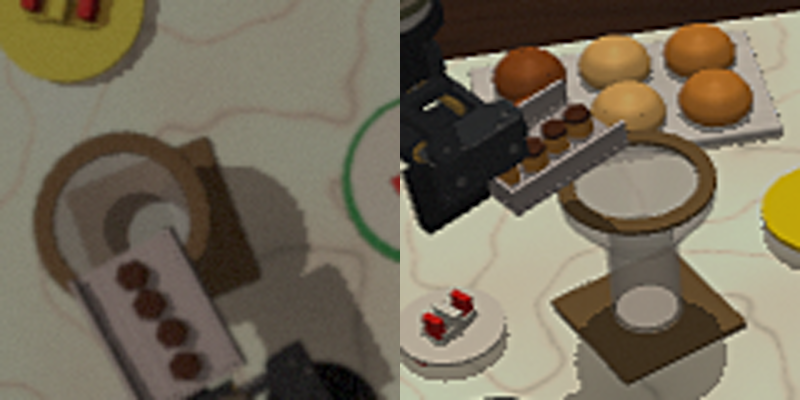

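The pan hangs before the open mouth with the four bites in a row. The lip is at top px about (193,269) and the collar centre at about (191,262). I check the lip's place against the mouth before lowering.

```bash
python3 - <<'E'
from pour import *
_,c=cam("top")
px=lambda x,y:[155+x*.3,195+y*.3]
L=plane(c,[px(85,280)],.26)[0];Rr=plane(c,[px(177,230)],.26)[0]
m=(L+Rr)/2;C=plane(c,[px(122,220)],.158)[0];print("lip",m,"collar",C)
v=C[:2]-m[:2];print("fwd",v@d,"left",v@[-d[1],d[0]])
E
python3 -m crank '0 0 .03 0 0 0;0 0 .08 0 0 0;0 0 .13 0 0 0;0 -.01 .18 0 0 0;0 -.01 .21 0 0 0;0 -.01 .22 0 0 0;0 -.01 .22 0 0 0;0 -.01 .22 0 0 0;0 -.01 .22 0 0 0;0 -.01 .22 0 0 0'|grep -E "width|pos|contact"
python3 - <<'E'
from pour import *
p,q=pose(-.09,.03,.185);print(p)
go(p,q)
E
```

```text
lip [0.48575207 0.26601399 0.26      ] collar [0.51792304 0.29678325 0.158     ]
fwd 0.04320722796432247 left 0.010717042246655891
position: [0.3662, 0.2097, 0.1915]
contact_force: [-0.0, 0.5, -3.7]
width: 0.175
[0.36515896 0.20928905 0.19089071]
row [-0.005 -0.001  0.002  0.001 -0.002 -0.001]
```

```bash
python3 -m crank '.015 -.02 0 0 0 0;.03 -.035 0 0 0 0;.037 -.035 -.024 0 -.029 0;.044 -.035 -.05 0 -.045 0;.052 -.035 -.08 0 -.06 0;.062 -.035 -.107 0 -.076 0;.073 -.035 -.135 0 -.092 0;.086 -.035 -.16 0 -.108 0;.1 -.035 -.187 0 -.124 0;.131 -.035 -.236 0 -.156 0'|grep -E "width|pos|contact"
python3 - <<'E'
from pour import *
f,c=cam("top");g,k=cam("side")
r=lambda im,p:cv2.resize(im[p[1]-60:p[1]+60,p[0]-60:p[0]+60],(400,400),interpolation=2)
cv2.imwrite("pics/h2.png",np.hstack([r(f,(215,255)),r(g,(270,170))]))
a=pose(.4,.03,.178)
for t in(.5,.6,.7,.8,.9,1.):go(*pose(t,.03,.178),a)
E
```

```text
position: [0.3849, 0.2312, 0.2535]
contact_force: [-0.0, -0.0, -2.3]
width: 0.177
row [ 0.01  -0.    -0.058 -0.    -0.032 -0.   ]
row [ 0.027 -0.    -0.114  0.    -0.064 -0.   ]
row [ 0.048 -0.    -0.168 -0.    -0.095 -0.   ]
row [ 0.075 -0.    -0.22   0.    -0.127 -0.   ]
row [ 0.107 -0.    -0.269  0.    -0.159 -0.   ]
row [ 0.144 -0.    -0.314 -0.    -0.191 -0.   ]
```

View pics/h2.png

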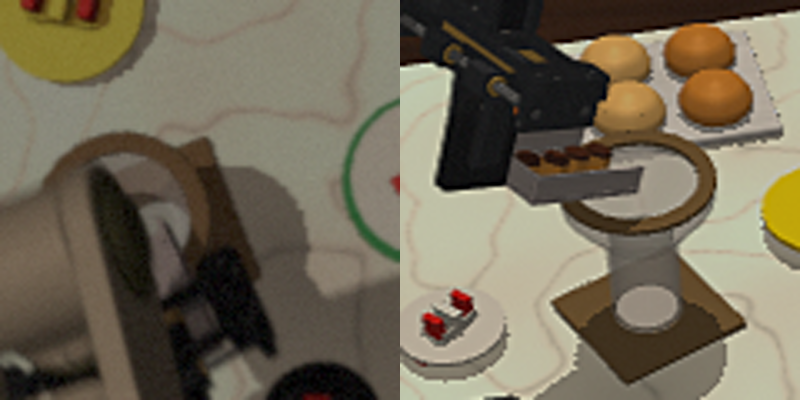

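At about 0.4 rad all four bites are still in the pan, and the lip is over the mouth (side px about 342,172). I tip further.

```bash
python3 -m crank '.003 0 -.02 0 -.011 0;.006 0 -.04 0 -.021 0;.01 0 -.058 0 -.032 0;.018 0 -.086 0 -.048 0;.027 0 -.114 0 -.064 0;.037 0 -.14 0 -.079 0;.048 0 -.168 0 -.095 0;.06 0 -.195 0 -.111 0;.075 0 -.22 0 -.127 0;.075 0 -.22 0 -.127 0'|grep -E "width|pos|contact"
python3 - <<'E'
from pour import *
a=pose(.8,.03,.178)
for t in(.9,1.):go(*pose(t,.03,.178),a)
f,c=cam("top");g,k=cam("side")
print(bot.observe()["torque"].round(3)); cv2.imwrite("pics/i_side.png",g)
E
python3 -m crank '0 0 0 0 0 0;0 0 0 0 0 0;.01 0 -.025 0 -.016 0;.02 0 -.05 0 -.032 0;.03 0 -.08 0 -.048 0;.04 0 -.1 0 -.064 0;.04 0 -.1 0 -.064 0;.04 0 -.1 0 -.064 0;.04 0 -.1 0 -.064 0;.04 0 -.1 0 -.064 0'|grep -E "width|pos|contact"
python3 - <<'E'
from pour import *
f,c=cam("top");g,k=cam("side");cv2.imwrite("pics/j_side.png",g);cv2.imwrite("pics/j_top.png",f)
print(bot.observe()["torque"].round(3),bot.observe()["time_s"])
# dark-chocolate/golden pixels near the pan/hopper in side view
for nm,im in(("h2",cv2.imread("pics/i_side.png")),("now",g)):
    h=cv2.cvtColor(im,cv2.COLOR_BGR2HSV);m=cv2.inRange(h,(0,90,0),(25,255,170));q=np.zeros_like(m);q[130:215,300:360]=255
    n,l,s,ce=cv2.connectedComponentsWithStats(m&q);print(nm,[(ce[i].round(0).tolist(),int(s[i,4])) for i in range(1,n) if s[i,4]>15])
E
```

```text
position: [0.4191, 0.2502, 0.2952]
contact_force: [0.0, 0.6, -2.9]
width: 0.176
row [ 0.01   0.    -0.058  0.    -0.032 -0.   ]
row [ 0.027 -0.    -0.114 -0.    -0.064 -0.   ]
[ 0.289 -0.498 -0.03 ]
position: [0.44, 0.262, 0.3075]
contact_force: [-0.1, -0.1, -2.0]
width: 0.175
[ 0.303 -0.574  0.005] 46.65
h2 [([307.0, 140.0], 190), ([302.0, 164.0], 64), ([338.0, 170.0], 113), ([340.0, 173.0], 21), ([340.0, 184.0], 79), ([304.0, 205.0], 155)]
now [([307.0, 139.0], 207), ([302.0, 164.0], 64), ([338.0, 171.0], 136), ([351.0, 183.0], 34), ([331.0, 184.0], 41), ([304.0, 205.0], 155)]
```

Run:
```python
from pour import *
for nm in("a_side","i_side","j_side"):
    im=cv2.imread(f"pics/{nm}.png");h=cv2.cvtColor(im,cv2.COLOR_BGR2HSV)
    print(nm)
    print(" tube", [int(cv2.inRange(h[y:y+5,272:297],(0,70,0),(25,255,200)).sum()/255) for y in range(178,213,5)], im[178:213:5,285].tolist())
_,c=cam("side");print(proj(c,[[.518,.2968,z] for z in(.012,.03,.05,.09,.14)]).round(0).tolist())
```

```text
a_side
 tube [35, 1, 16, 23, 22, 32, 106] [[40, 57, 70], [96, 105, 110], [85, 95, 103], [84, 93, 101], [127, 141, 151], [128, 141, 151], [67, 76, 83]]
i_side
 tube [51, 19, 26, 84, 62, 48, 106] [[28, 50, 65], [73, 93, 109], [84, 94, 102], [70, 89, 103], [71, 91, 106], [61, 77, 87], [65, 75, 83]]
j_side
 tube [40, 1, 18, 90, 52, 49, 106] [[30, 49, 65], [93, 103, 108], [82, 92, 100], [69, 87, 101], [69, 90, 106], [60, 74, 85], [65, 75, 82]]
[[283.0, 202.0], [283.0, 197.0], [283.0, 192.0], [282.0, 182.0], [280.0, 168.0]]
```

Run:
```python
from pour import *
s=bot.observe();q=q2R(s["tcp_rot"]);a=go(s["position"]+[0,0,.07],q)
for t in(.75,.5,.25,0,-.09):go(*pose(t,.05,.25),a)
```

```text
row [-0.235  0.001 -0.152  0.     0.     0.   ]
row [-0.078  0.035  0.227 -0.001  0.078 -0.002]
row [-0.044  0.035  0.369 -0.     0.158 -0.002]
row [ 0.025  0.035  0.497 -0.     0.237 -0.002]
row [ 0.123  0.035  0.605 -0.     0.317 -0.002]
row [ 0.165  0.035  0.637  0.     0.345 -0.002]
```

```bash
python3 -m crank '-.04 0 -.025 0 0 0;-.1 0 -.065 0 0 0;-.16 0 -.1 0 0 0;-.2 0 -.13 0 0 0;-.235 0 -.152 0 0 0;-.235 0 -.152 0 0 0;-.235 0 -.152 0 0 0;-.235 0 -.152 0 0 0;-.235 0 -.152 0 0 0;-.235 0 -.152 0 0 0'|grep -E "width|pos"
python3 -m crank '-.04 .02 .11 0 .039 0;-.078 .035 .227 0 .078 0;-.065 .035 .3 0 .118 0;-.044 .035 .369 0 .158 0;-.01 .035 .435 0 .197 0;.025 .035 .497 0 .237 0;.075 .035 .555 0 .277 0;.123 .035 .605 0 .317 0;.165 .035 .637 0 .345 0;.165 .035 .637 0 .345 0'|grep -E "width|pos"
python3 - <<'E'
from pour import *
f,c=cam("top");g,k=cam("side");cv2.imwrite("pics/k_side.png",g);cv2.imwrite("pics/k_top.png",f)
r=lambda im,p,n:cv2.resize(im[p[1]-n:p[1]+n,p[0]-n:p[0]+n],(400,400),interpolation=2)
cv2.imwrite("pics/k.png",np.hstack([r(f,(205,265),50),r(g,(275,170),45)]))
go((.418,.05,.2426),down(.30)*R.from_rotvec([0,.09,0]))
E
```

```text
position: [0.4401, 0.2622, 0.3766]
width: 0.177
position: [0.3456, 0.1989, 0.2547]
width: 0.176
row [-0.055  0.658  0.052 -0.005  0.001  0.068]
```

View pics/k.png

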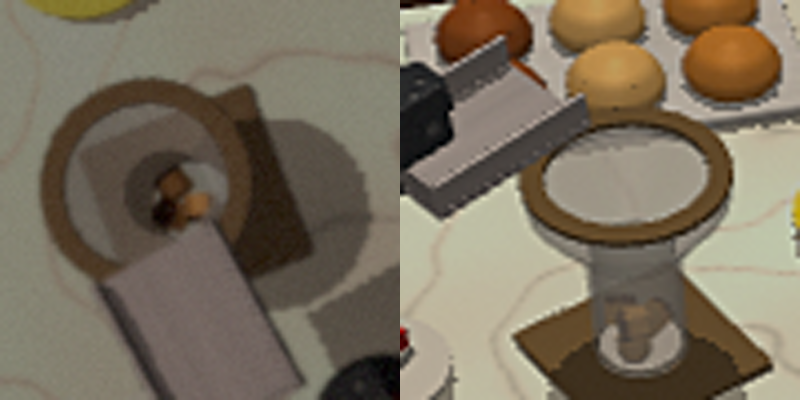

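The pan is empty, and the bites lie at the bottom of the tube (side crop (635,325), top crop (180,200)). Next I carry the pan back.

```bash
python3 -m crank '0 .05 0 0 0 .005;-.01 .12 .01 0 0 .012;-.02 .2 .01 0 0 .02;-.025 .3 .02 0 0 .03;-.03 .4 .03 0 0 .04;-.04 .5 .04 0 0 .05;-.05 .58 .05 0 0 .06;-.055 .64 .05 -.005 0 .068;-.055 .658 .052 -.005 0 .068;-.055 .658 .052 -.005 0 .068'|grep -E "width|pos"
python3 - <<'E'
from pour import *
a=go((.4845,-.1085,.20),down(.09));go((.4845,-.1085,.031),down(.09),a)
E
```

```text
position: [0.4183, 0.0503, 0.2421]
width: 0.176
row [ 0.05   0.685  0.173 -0.003 -0.028  0.067]
row [ 0.    -0.     0.676  0.     0.     0.   ]
```

```bash
python3 -m crank '0 .05 0 0 0 .005;0 .12 0 0 0 .012;.01 .2 .02 0 -.005 .02;.02 .3 .04 0 -.01 .03;.03 .4 .07 0 -.015 .04;.04 .5 .1 0 -.02 .05;.05 .6 .13 -.003 -.028 .06;.05 .66 .16 -.003 -.028 .067;.05 .685 .173 -.003 -.028 .067;.05 .685 .173 -.003 -.028 .067'|grep -E "width|pos"
python3 - <<'E'
from pour import *
g,k=cam("side");f,c=cam("top");print(bot.observe()["torque"].round(3))
go((.4845,-.1085,.031),down(.09))
# wall-top corners silhouettes: bright pan pixels bbox in side view
h=cv2.cvtColor(g,cv2.COLOR_BGR2HSV)
b=[plane(c,[p],.003)[0,:2].round(3) for p in ([352,262],)];print(b)
E
```

```text
position: [0.4839, -0.1085, 0.1994]
width: 0.177
[-0.02   0.092 -0.076]
row [ 0.002  0.003  0.677 -0.    -0.     0.   ]
[array([ 0.531, -0.116])]
```

```bash
python3 -m crank '0 0 .06 0 0 0;0 0 .15 0 0 0;0 0 .24 0 0 0;0 0 .33 0 0 0;0 0 .42 0 0 0;0 0 .5 0 0 0;0 0 .57 0 0 0;0 0 .62 0 0 0;.002 .003 .65 0 0 0;.002 .003 .66 0 0 0'|grep -E "width|pos|contact"
python3 -m crank '0 0 .004 0 0 0;0 0 .008 0 0 0;0 0 .012 0 0 0;0 0 .016 0 0 0;0 0 .02 0 0 0;0 0 .024 0 0 0;0 0 .026 0 0 0;0 0 .028 0 0 0;0 0 .03 0 0 0;0 0 .03 0 0 0'
python3 -c "
from h import *
print(bot.observe()['torque'].round(3))"
```

```text
position: [0.4848, -0.1089, 0.0347]
contact_force: [0.2, 0.7, -2.6]
width: 0.175
time_s: 52.9
position: [0.4847, -0.1091, 0.0272]
tcp_rot: [-0.0, 0.999, 0.045, -0.0]
contact_force: [-0.3, 0.2, -2.2]
width: 0.18
grip_force: 60.0
[ 0.053  0.121 -0.04 ]
```

```bash
python3 -m crank '0 0 .002 0 0 0;0 0 .004 0 0 0;0 0 .006 0 0 0;0 0 .006 0 0 0;0 0 .006 0 0 0;0 0 .006 0 0 0;0 0 .006 0 0 0;0 0 .006 0 0 0;0 0 .006 0 0 0;0 0 .006 0 0 0'|grep -E "pos|contact"
python3 -m crank '0 0 0 0 0 0;0 0 0 0 0 0;0 0 0 0 0 0;0 0 0 0 0 0;0 0 0 0 0 0;0 0 0 0 0 0;0 0 0 0 0 0;0 0 0 0 0 0;0 0 0 0 0 0;0 0 0 0 0 0' 60 30|grep -E "pos|contact|width"
python3 -m crank '0 0 -.05 0 0 0;0 0 -.1 0 0 0;0 0 -.2 0 0 0;0 0 -.3 0 0 0;0 0 -.4 0 0 0;0 0 -.5 0 0 0;0 0 -.6 0 0 0;0 0 -.65 0 0 0;0 0 -.7 0 0 0;0 0 -.7 0 0 0' 86|grep pos
python3 - <<'E'
from h import *
f,c=cam("top");g,k=cam("side");cv2.imwrite("pics/m_top.png",f);cv2.imwrite("pics/m_side.png",g)
a=go((.567,.073,.20),down(.6));go((.567,.073,.0325),down(.6),a)
E
```

```text
position: [0.4848, -0.1091, 0.0267]
contact_force: [-5.0, 1.3, 10.0]
position: [0.4847, -0.1091, 0.0258]
contact_force: [-0.7, -1.4, -0.4]
width: 0.679
position: [0.4853, -0.1095, 0.2033]
row [ 0.394 -0.696  0.005 -0.    -0.    -0.162]
row [ 0.   -0.    0.67  0.    0.    0.  ]
```

Run:
```python
from h import *
np.set_printoptions(precision=4,suppress=True)
f=cv2.imread("pics/m_top.png");_,c=cam("top")
b=[x for x in blobs(f,(0,150,80),(8,255,255),(255,215,320,285))[0]];print(b)
P=plane(c,[x[0] for x in b],.0535);print(P,P.mean(0),np.arctan2(*(P[1]-P[0])[[1,0]]))
print(proj(c,[.567,.073,.054]))
g=blobs(f,(45,100,40),(80,255,255),(250,210,320,285))[0];print(g)
# lid disc: white within mat
m=cv2.inRange(f,(100,110,120),(255,255,255));q=np.zeros_like(m);q[222:276,258:312]=255
gm=blobs(f,(45,100,30),(80,255,255),(250,210,320,285))[1];hull=cv2.convexHull(cv2.findNonZero(gm));k=np.zeros_like(m);cv2.fillPoly(k,[hull],255);k&=~gm
k=cv2.morphologyEx(k,cv2.MORPH_OPEN,np.ones((5,5)));M=cv2.moments(k,True);p=[M["m10"]/M["m00"],M["m01"]/M["m00"]];print("disc",p,M["m00"],plane(c,[p],.023))
```

```text
[(array([290.81, 241.72]), 32, [288, 238, 7, 9]), (array([276.06, 251.48]), 31, [273, 248, 7, 8])]
[[0.5804 0.0531 0.0535]
 [0.5536 0.0926 0.0535]] [0.567  0.0729 0.0535] 2.1668688356768535
[[283.3851 246.5789]]
[(array([283.66, 264.79]), 155, [258, 243, 52, 32])]
disc [284.4417910447761, 250.10626865671642] 1675.0 [[0.5606 0.0718 0.023 ]]
```

```bash
python3 -m crank '.05 -.08 0 0 0 -.03;.1 -.17 0 0 0 -.06;.15 -.26 0 0 0 -.09;.2 -.36 0 0 0 -.12;.25 -.46 0 0 0 -.15;.3 -.55 0 0 0 -.162;.35 -.63 0 0 0 -.162;.394 -.696 0 0 0 -.162;.394 -.696 0 0 0 -.162;.394 -.696 0 0 0 -.162' 86 30|grep pos
python3 -m crank '0 0 .1 0 0 0;0 0 .2 0 0 0;0 0 .3 0 0 0;0 0 .4 0 0 0;0 0 .5 0 0 0;0 0 .6 0 0 0;0 0 .65 0 0 0;0 0 .67 0 0 0;0 0 .67 0 0 0;0 0 .67 0 0 0'|grep -E "pos|cont"
python3 - <<'E'
from h import *
go((.567,.073,.0325),down(.6))
E
```

```text
position: [0.5668, 0.0728, 0.2002]
position: [0.5677, 0.0729, 0.0345]
contact_force: [0.2, 0.1, -0.3]
row [-0.002 -0.002  0.008  0.    -0.    -0.   ]
```

```bash
python3 -m crank '-.002 0 .008 0 0 0;-.002 0 .008 0 0 0;-.002 0 .008 0 0 0;-.002 0 .008 0 0 0;-.002 0 .008 0 0 0;-.002 0 .008 0 0 0;-.002 0 .008 0 0 0;-.002 0 .008 0 0 0;-.002 0 .008 0 0 0;-.002 0 .008 0 0 0' 0 30|grep -E "pos|width"
python3 -m crank '0 0 0 0 0 0;0 0 0 0 0 0;0 0 0 0 0 0;0 0 -.02 0 0 0;0 0 -.1 0 0 0;0 0 -.2 0 0 0;0 0 -.4 0 0 0;0 0 -.55 0 0 0;0 0 -.7 0 0 0;0 0 -.75 0 0 0' 0 35
python3 - <<'E'
from h import *
g=down(.6)
a=go((.567,.073,.265),g);a=go((.5181,.2969,.265),g,a);go((.5181,.2969,.182),g,a)
E
```

```text
position: [0.5668, 0.0729, 0.0321]
width: 0.43
time_s: 60.05
position: [0.5676, 0.0727, 0.2223]
tcp_rot: [0.001, 0.955, 0.295, 0.002]
contact_force: [-0.5, 0.6, -2.4]
width: 0.42
grip_force: 35.0
row [-0.001 -0.002 -0.171  0.001 -0.001 -0.   ]
row [ 0.344 -0.85  -0.     0.     0.     0.   ]
row [ 0.    -0.     0.332  0.     0.     0.   ]
```

```bash
python3 -m crank '0 0 -.06 0 0 0;0 0 -.12 0 0 0;.03 -.07 -.171 0 0 0;.07 -.17 -.171 0 0 0;.11 -.27 -.171 0 0 0;.15 -.37 -.171 0 0 0;.19 -.47 -.171 0 0 0;.23 -.57 -.171 0 0 0;.27 -.67 -.171 0 0 0;.31 -.77 -.171 0 0 0' |grep width
python3 -m crank '.02 -.04 0 0 0 0;.034 -.07 0 0 0 0;.034 -.08 0 0 0 0;.034 -.08 0 0 0 0;.034 -.08 .05 0 0 0;.034 -.08 .1 0 0 0;.034 -.08 .16 0 0 0;.034 -.08 .2 0 0 0;.034 -.08 .22 0 0 0;.034 -.08 .22 0 0 0'
python3 - <<'E'
from h import *
go((.5184,.297,.171),down(.6))
E
```

```text
width: 0.424
time_s: 62.05
position: [0.5177, 0.2964, 0.206]
tcp_rot: [-0.0, 0.955, 0.295, -0.001]
contact_force: [0.0, -0.3, -2.4]
width: 0.421
grip_force: 35.0
row [ 0.004 -0.     0.14  -0.     0.    -0.   ]
```

```bash
python3 -m crank '.002 0 .02 0 0 0;.004 0 .04 0 0 0;.004 0 .06 0 0 0;.004 0 .08 0 0 0;.004 0 .095 0 0 0;.004 0 .11 0 0 0;.004 0 .12 0 0 0;.004 0 .128 0 0 0;.004 0 .128 0 0 0;.004 0 .128 0 0 0' |grep -E "pos|cont|width"
python3 -m crank '0 0 .003 0 0 0;0 0 .006 0 0 0;0 0 .009 0 0 0;0 0 .012 0 0 0;0 0 .015 0 0 0;0 0 .015 0 0 0;0 0 .015 0 0 0;0 0 .015 0 0 0;0 0 .015 0 0 0;0 0 .015 0 0 0' |grep -E "pos|cont|width"
```

```text
position: [0.5188, 0.2972, 0.1749]
contact_force: [0.5, -0.5, -2.2]
width: 0.421
position: [0.5188, 0.2973, 0.1713]
contact_force: [-2.1, -0.9, 2.9]
width: 0.424
```

```bash
python3 -m crank '0 0 .003 0 0 0;0 0 .003 0 0 0;0 0 .003 0 0 0;0 0 .003 0 0 0;0 0 .003 0 0 0;0 0 .003 0 0 0;0 0 .003 0 0 0;0 0 .003 0 0 0;0 0 .003 0 0 0;0 0 .003 0 0 0' |grep -E "pos|cont|width"
python3 -m crank '0 0 0 0 0 0;0 0 0 0 0 0;0 0 0 0 0 0;0 0 0 0 0 0;0 0 0 0 0 0;0 0 0 0 0 0;0 0 0 0 0 0;0 0 0 0 0 0;0 0 0 0 0 0;0 0 0 0 0 0' 86|grep -E "pos|cont|width"
python3 -m crank '0 0 -.05 0 0 0;0 0 -.1 0 0 0;0 0 -.2 0 0 0;0 0 -.3 0 0 0;0 0 -.4 0 0 0;-.1 .2 -.4 0 0 0;-.2 .4 -.4 0 0 0;-.3 .55 -.4 0 0 0;-.4 .7 -.4 0 0 0;-.5 .9 -.4 0 0 0'|grep pos
python3 -m crank '-.1 .2 0 0 0 0;-.2 .4 0 0 0 0;-.3 .6 0 0 0 0;-.35 .7 0 0 0 0;-.4 .8 0 0 0 0;-.45 .9 0 0 0 0;-.5 .95 0 0 0 0;-.5 .95 0 0 0 0;-.5 .95 0 0 0 0;-.5 .95 0 0 0 0'|grep pos
python3 - <<'E'
from h import *
np.set_printoptions(precision=4,suppress=True)
f,c=cam("top");g,k=cam("side");cv2.imwrite("pics/z_top.png",f);cv2.imwrite("pics/z_side.png",g)
bt=blobs(f,(0,150,80),(8,255,255),(165,240,215,280))[0];bs=blobs(g,(0,150,80),(8,255,255),(262,140,300,172))[0];print(bt,bs)
P=plane(c,[x[0] for x in bt],.1935);print(P,P.mean(0),np.linalg.norm(P[0]-P[-1]))
if len(bt)==2==len(bs):
    bt.sort(key=lambda x:x[0][0]);bs.sort(key=lambda x:x[0][0]);T=tri(c,[x[0] for x in bt],k,[x[0] for x in bs]);print(T,np.linalg.norm(T[0,:3]-T[1,:3]))
# pan: fin in top, and pan diff vs start
a=cv2.imread("pics/top0.png")
for nm,im in(("start",a),("now",f)):
    h=cv2.cvtColor(im,cv2.COLOR_BGR2HSV);m=cv2.inRange(h,(0,0,0),(180,255,45));q=np.zeros_like(m);q[255:295,335:370]=255;M=cv2.moments(m&q,True);print(nm,"fin",M["m10"]/M["m00"],M["m01"]/M["m00"],M["m00"])
    m=blobs(im,(100,120,40),(125,255,255),(320,210,380,300))[1];hull=cv2.convexHull(cv2.findNonZero(m));kk=np.zeros_like(m);cv2.fillPoly(kk,[hull],255);kk&=~m;M=cv2.moments(kk,True);print("panblob",M["m10"]/M["m00"],M["m01"]/M["m00"],M["m00"])
E
```

```text
position: [0.5188, 0.2973, 0.1712]
contact_force: [-3.2, -1.7, 8.5]
width: 0.425
position: [0.5187, 0.2973, 0.1703]
contact_force: [-1.3, 0.4, 0.3]
width: 0.978
position: [0.5411, 0.0467, 0.2718]
position: [0.5723, -0.2167, 0.2705]
[(array([196.14, 253.45]), 44, [192, 249, 9, 10]), (array([180.16, 264.74]), 38, [177, 260, 7, 10])] []
[[0.5337 0.2779 0.1935]
 [0.5058 0.3165 0.1935]] [0.5198 0.2972 0.1935] 0.04768394717728843
start fin 350.2582781456954 276.55629139072846 151.0
panblob 347.04276550249466 249.99002138275125 1403.0
now fin 350.4149659863946 275.7687074829932 147.0
panblob 348.17927743694617 249.87593728698022 1467.0
```

```bash
python3 -m crank '0 .1 0 0 0 0;0 .2 0 0 0 0;-.1 .3 0 0 0 0;-.2 .4 0 0 0 0;-.2 .5 0 0 0 0;-.2 .6 0 0 0 0;-.2 .6 0 0 0 0;-.2 .6 0 0 0 0;-.2 .6 0 0 0 0;-.2 .6 0 0 0 0'|grep -E "pos|time"
python3 - <<'E'
from h import *
np.set_printoptions(precision=4,suppress=True)
g,k=cam("side");f,c=cam("top")
bs=sorted(blobs(g,(0,150,80),(8,255,255),(255,135,310,180))[0],key=lambda x:x[0][0]);bt=sorted(blobs(f,(0,150,80),(8,255,255),(165,240,215,280))[0],key=lambda x:x[0][0])
print(bs,bt)
if len(bs)==2==len(bt):
    T=tri(c,[x[0] for x in bt],k,[x[0] for x in bs]);print(T,T.mean(0))
h=cv2.cvtColor(g,cv2.COLOR_BGR2HSV);print([int(cv2.inRange(h[y:y+5,272:297],(0,70,0),(25,255,200)).sum()/255) for y in range(178,213,5)])
E
```

```text
time_s: 69.15
position: [0.6155, -0.3691, 0.2707]
[(array([273.84, 152.02]), 56, [270, 147, 9, 11]), (array([286.79, 159.65]), 71, [282, 154, 10, 11])] [(array([180.08, 264.55]), 40, [177, 260, 7, 10]), (array([196.14, 253.45]), 44, [192, 249, 9, 10])]
[[0.5068 0.3194 0.1828 0.0005]
 [0.5355 0.2809 0.1798 0.001 ]] [0.5211 0.3002 0.1813 0.0007]
[52, 46, 38, 41, 29, 32, 20]
```

```bash
python3 -c "
from station import bot
print(bot.finish_job())"
```

```text
the job is handed in; nothing more can be done
None
```

I handed the job in at about 69 s; no verdict came back. All four bites are in the hopper's tube, the empty pan is back on its blue mat, and the lid is seated with both buttons apparently sprung out; the last two I checked by pixel measurements, not by eye.

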